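# Mount the fine stone and set it in the sharpening station

### The arm

A 6-joint arm with a two-finger parallel gripper is mounted at the origin on the work surface. World frame = base frame: x ahead of the robot, y to its left, z up, the work surface at z = 0. Lengths are in m, angles in rad, forces in N, time in s.
With the tool pointing down it reaches from about 0.4 to 0.825 m from the base axis. Payload 7 kg.
Tool frame: the origin (TCP) lies on the centre line of the jaws, within the pads' length; the fingertips stand 22 mm ahead of it and the grasp point (between the pads) lies 3 mm ahead of it (arm.tcp_to_tips is the distance from the TCP to the fingertips, in m); z points along the fingers, y is the line along which they close (so a half turn about z gives the same grasp; the last joint's range is limited). The gripper opens to 88 mm and grips with 3 to 60 N. Pads are 19 mm wide; open, the fingers measure 130 mm over their backs; the gripper's body (78 mm by 193 mm) begins 47 mm behind the grasp point.
Start: joints at [-1.06, 0.359, 0.012, 0, -1.224, -0.288], TCP at [0.149, -0.658, 0.214] pointing down, gripper open.
Joint ranges: [-3.07, 3.07], [-1.43, 2.12], [-1.02, 1.25], [-3.03, 1.67], [-3.05, -0], [-3.03, 3.03]. Speed limits (rad/s): [2.39, 2.39, 3.01, 3.14, 3.14, 3.14].

### API

Orientations are given as [roll, pitch, yaw] about the fixed x, y, z axes, in that order (R = Rz(yaw) Ry(pitch) Rx(roll)).
In Python, from station import arm gives the robot as it stands.
- The arm moves only by the tool jog_arm, never from a script. Its argument "targets" is a list of rows, each an object of numbers: "dx", "dy", "dz": the shift along the tool's x, y, z in mm; "rx", "ry", "rz": the turn, a rotation vector about the tool's x, y, z in rad; "gripper": the closure, from 0 (fully open) to 1 (shut). In form: [{"dx": .., "dy": .., "dz": .., "rx": .., "ry": .., "rz": .., "gripper": ..}, ...]. A call has exactly 8 rows; each row is the pose to reach, as a shift and turn from the pose commanded when the call began, along the tool's axes at that moment; what a row does not reach only later rows make up. A row lasts 1/12 s, in which the tool goes at most 41.7 mm and 7.16 degrees, less where a joint would pass 70% of its speed; a pose out of reach is approached as far as the arm can. A call with a gripper value outside its range is refused whole. The fingers move at their own pace and stop on an object; "force" is the grip in N (left out, the last holds). Time passes only in rows, so rows that repeat a pose let the fingers close, or fill a call up. It gives the time, the measured TCP pose, the force, the opening and the grip force at its end, in the units of the state.
- arm.get_state(): the state, without advancing time (a new reading comes with each control period).
- arm.grab_frame(name): name is "side" or "top"; returns a dict with "frame" (480x640x3 uint8, red, green, blue), "z_map" (480x640 float32, m along the optical axis (not along the pixel's ray), 0 where there is no reading), "fx", "fy", "cx", "cy" (pixels), "distortion" ([k1, k2, p1, p2, k3] as OpenCV has them; the pictures are not rectified), "view" (4x4, takes a point from world to camera coordinates). Camera axes: x right, y down, z forward; pixel columns grow to the right and rows downward; lengths in m; the calibration is good to about 2 mm. A picture is of the moment at which its call begins.
- arm.job_done(): hands the job in; it is judged then, once.
The state is a dict: "t": time; "q": joint angles; "qd": joint speeds; "joint_efforts": joint torques, N m; "eef_pos": TCP position; "ee_rot": TCP orientation; "force": force on the tool from outside, world axes, zero at the start; "moment": the same for the moment, N m; "width": finger opening in m; "gripper_force": force on a finger pad.
Only numpy, scipy, OpenCV 4.12 (cv2) and the standard library are available. Lean on these libraries where they do the work, as an engineer would, in place of code of your own. Each camera call takes 0.05 s, during which the arm holds its last target. There are 200 camera calls.

### The job

The shears-sharpening station is to hold one stone of each grit: dark grey coarse and red-brown medium are already up on their sloping cradles, so the white fine one is missing. Bed the white stone fully down between the ledges of the empty black holder where the holder lies on the bench, then lift holder and stone together and set them, fully home, into the free sloping cradle. Set things down without dropping them, and leave the spare coarse and medium stones and everything else where they are.

Things in the scene. Friction and masses are not known exactly. Their poses are not given: they have to be found in the camera images.
- fine: the white sharpening stone, a plain block 150 x 45 x 26 mm lying flat on a green-grey mat 4 mm thick, about 0.4 kg; origin at the centre of its underside, x along its length, z up
- coarse: spare dark grey coarse stone, same block 150 x 45 x 26 mm, loose on the mat beside the others: leave it; origin at the centre of its underside, x along its length
- medium: spare red-brown medium stone, same block 150 x 45 x 26 mm, loose on the mat: leave it; origin at the centre of its underside, x along its length
- holder: empty black stone holder, loose on the mat, about 0.26 kg: solid base 172 x 58 x 26 mm; on its top, ledges 8 mm high at both ends and along 26 mm of each side at the four corners enclose a bed 154 x 49 mm; its long sides are open between. With stone 52 mm high. Origin at the centre of its underside, x along its length, z up; either end may lead
- holder_bed (a point): centre of the holder's bed, 26 mm over its underside, where the centre of the stone's underside belongs; axes as the holder's
- cradle_seat (a point): centre of the free cradle's bed, where the centre of the holder's underside belongs, 80 mm over the bench; x points up the slope, y is level, z is the bed's normal, 25 degrees from vertical, leaning to the low end, on the mat's side. Ledges 8 mm high at both ends and along 28 mm of each side at the corners enclose 178 x 64 mm; sides open between; bed 74 mm wide over all; fixed
- cradle_coarse: fixed neighbouring cradle with its holder and dark grey stone mounted; cradles stand side by side 100 mm apart (any order) and slope the same way, the mounted stone's top 52 mm off its bed. Origin on the tray, 75 mm below the centre of its bed; x level, up-slope direction, z vertical
- cradle_medium: fixed neighbouring cradle with its holder and red-brown stone mounted, otherwise as the coarse one
- knife: knife with yellow handle, 215 mm long, 22 mm high, lying behind the mat; origin near mid-length at bench level, x towards the blade
- shears: steel shears, 240 mm long, 16 mm high, lying between the tray and the robot; origin near mid-length at bench level, x towards the blades
- sprayer: amber spray bottle, 62 mm across, 186 mm tall, standing between tray, mat and robot; origin at the centre of its foot
- tin: squat jar with brass lid, 60 mm across, 58 mm tall, standing at the back; origin at the centre of its foot
- mug: blue mug, 80 mm across plus a handle, 90 mm tall, at the back; origin at the centre of its foot
Things that resemble listed ones, but are neither listed nor needed, are in the scene too. Leave any blue look-alike of the holder alone.

How it is judged:
By the outcome, as a careful person would: the job done as asked, in the order asked, and still so for the second after the job is handed in, with the robot touching nothing.
It also fails if it takes over 64 s, if anything falls off the work surface, if the arm or the gripper's body presses on something with over 40 N, if the wrist force passes 120 N, or if a joint passes its speed limit or range.

## Working session

There is one attempt and no reset: what is moved stays moved. The work goes in short steps, Python scripts to look and compute and a tool call to move; the robot and the scene stay as the last step left them, time stands still between calls to the robot, and variables do not carry over. Pictures are saved under pics/ and viewed, at most 10 in all, crops included, and the job is handed in when it is done.

Besides the shell and the picture viewer there is one more tool, called after "Emit:" as name(argument=value, ...), one argument or row to a line, values as JSON. jog_arm: Moves the arm, as the interface text tells. Its arguments: {"type":"object","properties":{"targets":{"type":"array","items":{"type":"object","properties":{"dx":{"type":"number"},"dy":{"type":"number"},"dz":{"type":"number"},"rx":{"type":"number"},"ry":{"type":"number"},"rz":{"type":"number"},"gripper":{"type":"number"}}}},"force":{"type":"number"}},"required":["targets"]}

```bash
ls; mkdir -p pics; cat > h.py <<'E'
import numpy as np,cv2,pickle
from scipy.spatial.transform import Rotation as R
from station import arm
def shot(n,f):
    d=arm.grab_frame(n); pickle.dump(d,open(f'{f}.pkl','wb')); cv2.imwrite(f'pics/{f}.png',d['frame'][...,::-1]); return d
def load(f): return pickle.load(open(f'{f}.pkl','rb'))
def cloud(d):
    K=np.array([[d['fx'],0,d['cx']],[0,d['fy'],d['cy']],[0,0,1.]])
    v,u=np.mgrid[:480,:640]
    p=cv2.undistortPoints(np.stack([u,v],-1).reshape(-1,1,2).astype(float),K,np.array(d['distortion'])).reshape(480,640,2)
    z=d['z_map'].astype(float)
    c=np.dstack([p*z[...,None],z])
    T=np.linalg.inv(d['view'])
    w=c@T[:3,:3].T+T[:3,3]; w[z==0]=np.nan
    return w
E
python3 - <<'E'
from h import *
for n in('top','side'):
    d=shot(n,n+'0'); print(np.linalg.inv(d['view']).round(3).tolist())
s=arm.get_state(); print({k:np.round(v,3).tolist() for k,v in s.items()}, arm.tcp_to_tips)
E
```

```text
pics
[[-0.003, -0.989, 0.151, 0.352], [-0.999, 0.009, 0.042, -0.069], [-0.043, -0.151, -0.988, 0.951], [0.0, 0.0, 0.0, 1.0]]
[[-0.878, -0.314, 0.362, 0.039], [-0.479, 0.579, -0.66, 0.802], [-0.002, -0.753, -0.659, 0.925], [0.0, 0.0, 0.0, 1.0]]
{'t': 0.1, 'q': [-1.06, 0.359, 0.011, -0.0, -1.224, -0.288], 'qd': [0.001, -0.003, 0.001, 0.001, 0.002, -0.001], 'joint_efforts': [-0.002, -58.416, 29.375, 7.016, 0.01, -0.0], 'eef_pos': [0.149, -0.658, 0.214], 'ee_rot': [3.14, -0.0, -2.919], 'force': [-0.212, -0.312, -1.096], 'moment': [0.015, 0.03, 0.013], 'gripper_force': 0.0, 'width': 0.088} 0.022
```

View pics/top0.png

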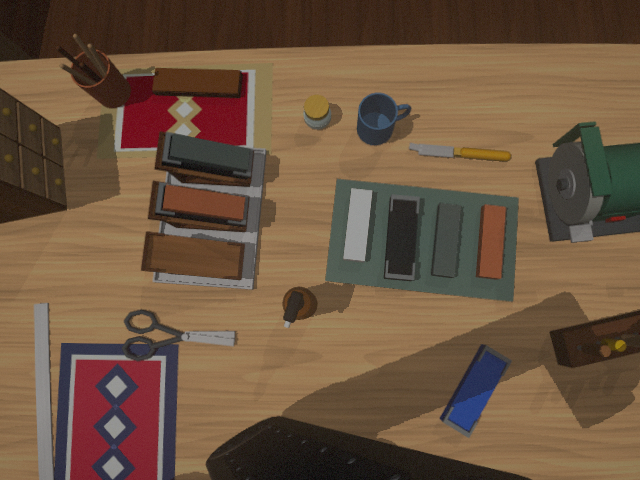

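View pics/side0.png

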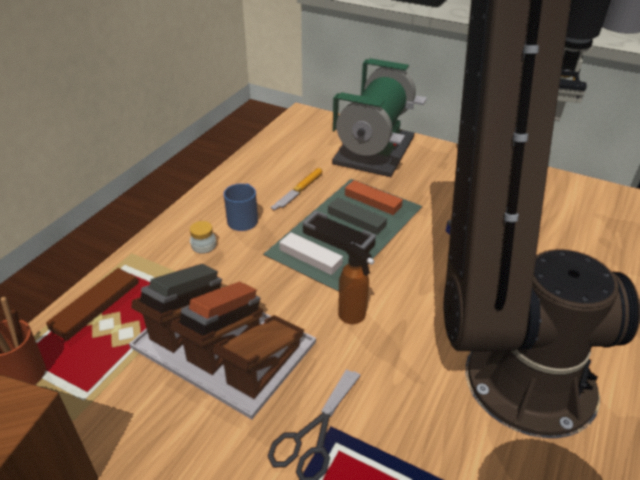

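The top view shows these objects:
- White stone: (358,225)
- Black holder: (403,237)
- Spare dark grey stone: (447,240)
- Spare red stone: (492,241)
- Mounted dark grey stone: (207,157)
- Mounted red stone: (200,207)
- Free cradle: (197,257)

Things that could be mistaken for the ones I want:
- **Stone:** the white fine stone (358,225) against the grey one (447,240). I choose the white one.
- **Holder:** black (403,237), blue look-alike (476,390), grey stone (447,240), mounted holder (207,157). I choose the black one at (403,237).
- **Cradle:** the free wooden one (197,257), the occupied ones (200,207) and (207,157), and a wooden board (198,82). I choose (197,257).

```bash
python3 - <<'E'
from h import *
d=load('top0'); w=cloud(d); f=d['frame']
a=cv2.resize(f[170:300,320:460],None,fx=2.8,fy=2.8,interpolation=cv2.INTER_CUBIC)
b=cv2.resize(f[170:300,130:270],None,fx=2.8,fy=2.8,interpolation=cv2.INTER_CUBIC)
cv2.imwrite('pics/crop0.png',np.hstack([a,b])[...,::-1])
for n,(u,v) in dict(stone=(358,225),bed=(403,237),coarse=(447,240),med=(492,241),mat=(380,250),bench=(300,200),cradleL=(160,254),cr=(197,257),crR=(230,262),mr=(200,207),mg=(207,157),tray=(252,240),spr=(300,300),sprtop=(291,310)).items():
    print(n,np.nanmedian(w[v-1:v+2,u-1:u+2].reshape(-1,3),0).round(4))
hs=w[...,2]; 
def rect(m,n):
    k,l,s,_=cv2.connectedComponentsWithStats(m.astype(np.uint8)); i=1+np.argmax(s[1:,4]); P=w[l==i]; r=cv2.minAreaRect(P[:,:2].astype(np.float32)*1000); print(n,r,s[i],np.median(P[:,2]),P[:,2].max())
roi=lambda u0,u1,v0,v1:(np.arange(640)[None]>=u0)&(np.arange(640)[None]<u1)&(np.arange(480)[:,None]>=v0)&(np.arange(480)[:,None]<v1)
rect(roi(338,378,180,270)&(hs>.02),'stone');rect(roi(380,426,185,287)&(hs>.02),'holder');rect(roi(380,426,185,287)&(hs>.034),'ledge')
rect(roi(428,470,190,287)&(hs>.02),'coarse')
E
```

```text
stone [ 0.5312 -0.107   0.0304]
bed [ 0.5054 -0.1982  0.0302]
coarse [ 0.4978 -0.2877  0.0297]
med [ 0.495  -0.379   0.0309]
mat [ 0.4823 -0.1534  0.0048]
bench [0.5926 0.0155 0.002 ]
cradleL [0.4644 0.2756 0.1074]
cr [0.4616 0.2114 0.0768]
crR [0.4542 0.1526 0.0511]
mr [0.5494 0.1927 0.1305]
mg [0.6482 0.1841 0.1297]
tray [0.5063 0.1173 0.0056]
spr [ 0.3739 -0.0014  0.1841]
sprtop [0.3573 0.0134 0.1871]
stone ((534.0089111328125, -106.14586639404297), (44.93856430053711, 150.09413146972656), 82.78388214111328) [ 343  188   30   74 1574] 0.03054547861528678 0.03572919873931246
holder ((505.93756103515625, -195.89544677734375), (58.66959762573242, 172.96632385253906), 84.20575714111328) [ 384  194   36   87 2465] 0.030895354769323147 0.04337498728562739
ledge ((437.1865234375, -188.9547576904297), (58.729652404785156, 34.88209915161133), 83.80995178222656) [385 260  30  20 204] 0.03821710735171413 0.04210269362995511
coarse ((500.1371765136719, -288.1458740234375), (45.12691116333008, 151.042236328125), 82.05332946777344) [ 432  203   29   75 1621] 0.03033397197516907 0.03534826386434631
```

View pics/crop0.png

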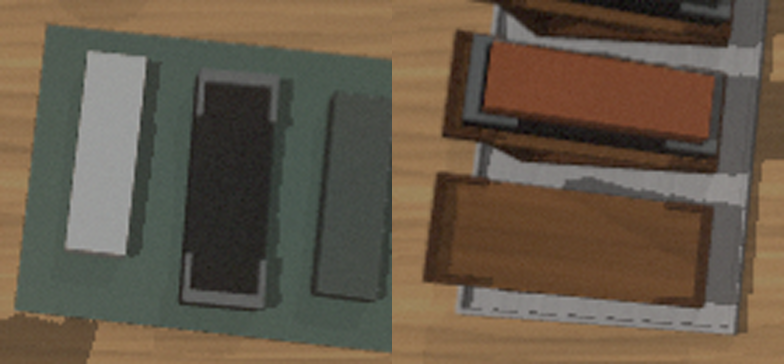

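The crop confirms the choice: the white stone is left of the empty black holder with grey ledges, and the free wooden cradle with its corner ledges is at about (197,257). The measured sizes match (45x150 and 58.7x173 mm). Next I refine the stone and holder poses and fit the cradle.

```bash
cat >> h.py <<'E'
def blob(w,xr,yr,zr):
    m=(w[...,0]>xr[0])&(w[...,0]<xr[1])&(w[...,1]>yr[0])&(w[...,1]<yr[1])&(w[...,2]>zr[0])&(w[...,2]<zr[1])
    k,l,s,_=cv2.connectedComponentsWithStats(m.astype(np.uint8)); return w[l==1+np.argmax(s[1:,4])]
def rectfit(P,L,W):
    # area-overlap fit of an LxW rectangle to top-surface points (grid-resampled)
    from scipy.optimize import minimize
    g=np.unique(np.round(P[:,:2]/.001).astype(int),axis=0)
    r=cv2.minAreaRect((P[:,:2]*1000).astype(np.float32)); c=np.array(r[0])/1000; a=np.deg2rad(r[2])
    if r[1][0]<r[1][1]: a-=np.pi/2
    def f(p):
        d=P[:,:2]-p[:2]; cs,sn=np.cos(p[2]),np.sin(p[2]); x=d@[cs,sn]; y=d@[-sn,cs]
        return np.sum(np.maximum(np.abs(x)-L/2+.002,0)**2+np.maximum(np.abs(y)-W/2+.002,0)**2)*1e6
    o=minimize(f,[*c,a],method='Nelder-Mead',options=dict(xatol=1e-6,fatol=1e-6,maxiter=4000)).x
    return o[0],o[1],np.rad2deg(o[2]),P[:,:2].mean(0).round(4),(r[1])
E
python3 - <<'E'
from h import *
for n in('top0','side0'):
    d=load(n);w=cloud(d)
    for nm,xr,yr,zr,L,W in(('stone',(.44,.63),(-.15,-.06),(.024,.04),.150,.045),('holder',(.4,.61),(-.245,-.147),(.024,.046),.172,.058),('holder_top',(.4,.61),(-.245,-.147),(.033,.046),.172,.058)):
        P=blob(w,xr,yr,zr) if nm!='holder_top' else w[(w[...,0]>xr[0])&(w[...,0]<xr[1])&(w[...,1]>yr[0])&(w[...,1]<yr[1])&(w[...,2]>zr[0])]
        print(n,nm,len(P),rectfit(P,L,W))
    # cradle bed plane
    P=w.reshape(-1,3);P=P[np.isfinite(P).all(1)]
    Q=P[(abs(P[:,0]-.46)<.02)&(abs(P[:,1]-.21)<.06)&(P[:,2]>.03)]
    for _ in range(5):
        c=np.median(Q,0) if _==0 else Q.mean(0); nrm=np.linalg.svd(Q-Q.mean(0),full_matrices=0)[2][2]; nrm*=np.sign(nrm[2]); Q=Q[abs((Q-Q.mean(0))@nrm)<.004]
    c=Q.mean(0)
    print('plane',c.round(4),nrm.round(4),'tilt',np.degrees(np.arccos(nrm[2])),'dir',np.degrees(np.arctan2(-nrm[1],-nrm[0])),len(Q),np.std((Q-c)@nrm))
    # plane basis
    x=np.array([-nrm[0],-nrm[1],0]);x/=np.linalg.norm(x);y=np.cross([0,0,1],x);x=np.cross(y,nrm)
    D=P-c;S=np.c_[D@x,D@y,D@nrm]
    for lo,hi in((-.003,.012),(.0045,.012)):
        T=S[(abs(S[:,1])<.055)&(abs(S[:,0])<.13)&(S[:,2]>lo)&(S[:,2]<hi)]
        T2=np.c_[T[:,:2]*1000].astype(np.float32); r=cv2.minAreaRect(T2); rc=np.array(r[0])/1000
        print('outline',lo,len(T),r,np.percentile(T[:,0],[0.5,99.5]),np.percentile(T[:,1],[.5,99.5]),'ctr',(c+x*rc[0]+y*rc[1]).round(4))
E
```

```text
top0 stone 1567 (np.float64(0.5338355540175119), np.float64(-0.10614658535385504), np.float64(-7.225008182127017), array([ 0.5328, -0.106 ]), (44.938568115234375, 149.93426513671875))
top0 holder 2443 (np.float64(0.5055423475874203), np.float64(-0.19560767135382295), np.float64(-5.78068196991601), array([ 0.5054, -0.1958]), (58.66959762573242, 172.96629333496094))
top0 holder_top 528 (np.float64(0.5057903021212439), np.float64(-0.19571796192522364), np.float64(-5.761503428386424), array([ 0.5053, -0.1961]), (58.574623107910156, 172.96133422851562))
plane [0.4599 0.2113 0.0782] [-0.035  -0.4262  0.9039] tilt 25.318520032130834 dir 85.29905203217655 1369 0.001531569199246157
outline -0.003 3670 ((6.3543243408203125, -2.5513916015625), (191.03274536132812, 74.81251525878906), 0.4370679557323456) [-0.08812915  0.10091396] [-0.03926062  0.03467379] ctr [0.463  0.2168 0.0809]
outline 0.0045 437 ((6.339996337890625, -2.409923553466797), (190.9796142578125, 74.51085662841797), 0.3655462861061096) [-0.08911897  0.1016098 ] [-0.03973561  0.03515093] ctr [0.4628 0.2168 0.0809]
side0 stone 945 (
[... 363 characters left out ...]
top 398 (np.float64(0.5065881166673704), np.float64(-0.19654635311339097), np.float64(-5.002431163033589), array([ 0.5112, -0.1966]), (67.02366638183594, 175.54736328125))
plane [0.4607 0.2124 0.0795] [-0.039  -0.4172  0.908 ] tilt 24.77503831818764 dir 84.66375080677533 695 0.0009406002506868245
outline -0.003 2329 ((4.458961486816406, -3.6975173950195312), (197.50314331054688, 77.54227447509766), 1.0212358236312866) [-0.09114525  0.10255976] [-0.04111566  0.03435746] ctr [0.4648 0.2161 0.0814]
outline 0.0045 373 ((4.3635406494140625, -3.906604766845703), (197.5587615966797, 75.75272369384766), 0.392439603805542) [-0.09372048  0.10289605] [-0.04167857  0.03418055] ctr [0.465  0.216  0.0813]
```

```bash
cat >> h.py <<'E'
def delta(p,rpy_deg,cur=None):
    s=arm.get_state() if cur is None else cur
    R0=R.from_euler('xyz',s['ee_rot']); R1=R.from_euler('xyz',rpy_deg,degrees=True)
    print('t',s['t'],'pos',np.round(s['eef_pos'],4),'rot',np.degrees(s['ee_rot']).round(2),'F',np.round(s['force'],1),'w',round(s['width'],4),s['gripper_force'])
    print('d mm',(R0.inv().apply(np.array(p)-s['eef_pos'])*1000).round(1),'rot',(R0.inv()*R1).as_rotvec().round(4))
E
python3 -c "
from h import *
delta([.5338,-.1061,.2],[180,0,172.8])"
```

```text
t 0.1 pos [ 0.149  -0.6579  0.2136] rot [ 1.7991e+02 -1.0000e-02 -1.6724e+02] F [-0.2 -0.3 -1.1] w 0.0878 0.0
d mm [-497.1  453.2   14.2] rot [ 0.0015 -0.0004  0.3483]
```

Emit:
jog_arm(
  targets=[
    {"dx": -11,"dy": 10,"dz": 0,"rz": 0.04},
    {"dx": -40,"dy": 37,"dz": 0,"rz": 0.08},
    {"dx": -69,"dy": 63,"dz": 1,"rz": 0.13},
    {"dx": -99,"dy": 90,"dz": 2,"rz": 0.17},
    {"dx": -128,"dy": 117,"dz": 3,"rz": 0.22},
    {"dx": -158,"dy": 144,"dz": 4,"rz": 0.26},
    {"dx": -187,"dy": 171,"dz": 5,"rz": 0.31},
    {"dx": -215,"dy": 196,"dz": 6,"rz": 0.348},
  ],
  force=15,
)

```text
invalid input at $.targets[0]: expected keys dx, dy, dz, rx, ry, rz, gripper
```

```bash
python3 -c "
from h import *
delta([.5338,-.1061,.2],[180,0,172.8])"
```

```text
t 0.1 pos [ 0.149  -0.6579  0.2136] rot [ 1.7991e+02 -1.0000e-02 -1.6724e+02] F [-0.2 -0.3 -1.1] w 0.0878 0.0
d mm [-497.1  453.2   14.2] rot [ 0.0015 -0.0004  0.3483]
```

Emit:
jog_arm(
  targets=[
    {"dx": -11,"dy": 10,"dz": 0,"rx": 0,"ry": 0,"rz": 0.04,"gripper": 0.3},
    {"dx": -40,"dy": 37,"dz": 0,"rx": 0,"ry": 0,"rz": 0.08,"gripper": 0.3},
    {"dx": -69,"dy": 63,"dz": 1,"rx": 0,"ry": 0,"rz": 0.13,"gripper": 0.3},
    {"dx": -99,"dy": 90,"dz": 2,"rx": 0,"ry": 0,"rz": 0.17,"gripper": 0.3},
    {"dx": -128,"dy": 117,"dz": 3,"rx": 0,"ry": 0,"rz": 0.22,"gripper": 0.3},
    {"dx": -158,"dy": 144,"dz": 4,"rx": 0,"ry": 0,"rz": 0.26,"gripper": 0.3},
    {"dx": -185,"dy": 169,"dz": 5,"rx": 0,"ry": 0,"rz": 0.31,"gripper": 0.3},
    {"dx": -200,"dy": 182,"dz": 6,"rx": 0,"ry": 0,"rz": 0.348,"gripper": 0.3},
  ],
  force=15,
)

```text
t: 0.77
eef_pos: [0.3052, -0.4337, 0.2084]
ee_rot: [3.141, 0.0, 3.015]
force: [0.1, -0.6, -0.6]
width: 0.0614
gripper_force: 0.0
```

```bash
python3 -c "
from h import *
delta([.5338,-.1061,.2],[180,0,172.8])"
```

```text
t 0.7667 pos [ 0.3052 -0.4337  0.2084] rot [1.7997e+02 2.0000e-02 1.7276e+02] F [ 0.1 -0.6 -0.6] w 0.0614 0.0
d mm [-185.5  353.8    8.7] rot [ 0.0006  0.0004 -0.0008]
```

Emit:
jog_arm(
  targets=[
    {"dx": -10,"dy": 20,"dz": 0,"rx": 0,"ry": 0,"rz": 0,"gripper": 0.3},
    {"dx": -28,"dy": 54,"dz": 1,"rx": 0,"ry": 0,"rz": 0,"gripper": 0.3},
    {"dx": -47,"dy": 90,"dz": 2,"rx": 0,"ry": 0,"rz": 0,"gripper": 0.3},
    {"dx": -66,"dy": 126,"dz": 3,"rx": 0,"ry": 0,"rz": 0,"gripper": 0.3},
    {"dx": -85,"dy": 162,"dz": 4,"rx": 0,"ry": 0,"rz": 0,"gripper": 0.3},
    {"dx": -104,"dy": 198,"dz": 5,"rx": 0,"ry": 0,"rz": 0,"gripper": 0.3},
    {"dx": -123,"dy": 234,"dz": 6,"rx": 0,"ry": 0,"rz": 0,"gripper": 0.3},
    {"dx": -140,"dy": 267,"dz": 7,"rx": 0,"ry": 0,"rz": 0,"gripper": 0.3},
  ],
)

```text
t: 1.43
eef_pos: [0.477, -0.187, 0.2014]
ee_rot: [3.141, 0.0, 3.017]
force: [0.3, -0.3, 0.1]
width: 0.0614
gripper_force: 0.0
```

Emit:
jog_arm(
  targets=[
    {"dx": -18,"dy": 34,"dz": 5,"rx": 0,"ry": 0,"rz": 0,"gripper": 0.3},
    {"dx": -33,"dy": 62,"dz": 20,"rx": 0,"ry": 0,"rz": 0,"gripper": 0.3},
    {"dx": -42,"dy": 80,"dz": 35,"rx": 0,"ry": 0,"rz": 0,"gripper": 0.3},
    {"dx": -45,"dy": 86,"dz": 55,"rx": 0,"ry": 0,"rz": 0,"gripper": 0.3},
    {"dx": -45,"dy": 86,"dz": 75,"rx": 0,"ry": 0,"rz": 0,"gripper": 0.3},
    {"dx": -45,"dy": 86,"dz": 90,"rx": 0,"ry": 0,"rz": 0,"gripper": 0.3},
    {"dx": -45,"dy": 86,"dz": 100,"rx": 0,"ry": 0,"rz": 0,"gripper": 0.3},
    {"dx": -45,"dy": 86,"dz": 100,"rx": 0,"ry": 0,"rz": 0,"gripper": 0.3},
  ],
)

```text
t: 2.1
eef_pos: [0.53, -0.1095, 0.0991]
ee_rot: [-3.141, -0.004, 3.016]
force: [-0.3, -0.0, 0.1]
width: 0.0611
gripper_force: 0.0
```

```bash
python3 -c "
from h import *
delta([.5338,-.1061,.03],[180,0,172.8])"
```

```text
t 2.1 pos [ 0.53   -0.1095  0.0991] rot [-179.96   -0.24  172.81] F [-0.3 -0.   0.1] w 0.0611 0.0
d mm [-3.6  3.9 69.1] rot [-0.0007 -0.0041  0.0002]
```

Emit:
jog_arm(
  targets=[
    {"dx": -4,"dy": 4,"dz": 15,"rx": 0,"ry": -0.004,"rz": 0,"gripper": 0.3},
    {"dx": -4,"dy": 4,"dz": 30,"rx": 0,"ry": -0.004,"rz": 0,"gripper": 0.3},
    {"dx": -4,"dy": 4,"dz": 45,"rx": 0,"ry": -0.004,"rz": 0,"gripper": 0.3},
    {"dx": -4,"dy": 4,"dz": 55,"rx": 0,"ry": -0.004,"rz": 0,"gripper": 0.3},
    {"dx": -4,"dy": 4,"dz": 62,"rx": 0,"ry": -0.004,"rz": 0,"gripper": 0.3},
    {"dx": -4,"dy": 4,"dz": 66,"rx": 0,"ry": -0.004,"rz": 0,"gripper": 0.3},
    {"dx": -4,"dy": 4,"dz": 69,"rx": 0,"ry": -0.004,"rz": 0,"gripper": 0.3},
    {"dx": -4,"dy": 4,"dz": 69,"rx": 0,"ry": -0.004,"rz": 0,"gripper": 0.3},
  ],
)

```text
t: 2.77
eef_pos: [0.5362, -0.1061, 0.0325]
ee_rot: [-3.142, 0.004, 3.016]
force: [0.5, -0.0, 0.2]
width: 0.0613
gripper_force: 0.0
```

```bash
python3 -c "
from h import *
delta([.5338,-.1061,.03],[180,0,172.8])"
```

```text
t 2.7667 pos [ 0.5362 -0.1061  0.0325] rot [-180.      0.23  172.82] F [ 0.5 -0.   0.2] w 0.0613 0.0
d mm [ 2.4 -0.3  2.5] rot [-0.      0.004   0.0004]
```

Emit:
jog_arm(
  targets=[
    {"dx": 2,"dy": 0,"dz": 1,"rx": 0,"ry": 0.004,"rz": 0,"gripper": 0.3},
    {"dx": 2,"dy": 0,"dz": 1,"rx": 0,"ry": 0.004,"rz": 0,"gripper": 0.3},
    {"dx": 2,"dy": 0,"dz": 1,"rx": 0,"ry": 0.004,"rz": 0,"gripper": 0.3},
    {"dx": 2,"dy": 0,"dz": 1,"rx": 0,"ry": 0.004,"rz": 0,"gripper": 0.3},
    {"dx": 2,"dy": 0,"dz": 1,"rx": 0,"ry": 0.004,"rz": 0,"gripper": 0.3},
    {"dx": 2,"dy": 0,"dz": 1,"rx": 0,"ry": 0.004,"rz": 0,"gripper": 0.3},
    {"dx": 2,"dy": 0,"dz": 1,"rx": 0,"ry": 0.004,"rz": 0,"gripper": 0.3},
    {"dx": 2,"dy": 0,"dz": 1,"rx": 0,"ry": 0.004,"rz": 0,"gripper": 0.3},
  ],
)

```text
t: 3.43
eef_pos: [0.5341, -0.1058, 0.0315]
ee_rot: [-3.142, 0.0, 3.016]
force: [0.1, -0.0, -0.1]
width: 0.0614
gripper_force: 0.0
```

```bash
python3 -c "
from h import *
delta([.5338,-.1061,.03],[180,0,172.8])"
```

```text
t 3.4333 pos [ 0.5341 -0.1058  0.0315] rot [-180.      0.    172.83] F [ 0.1 -0.  -0.1] w 0.0614 0.0
d mm [ 0.3 -0.4  1.5] rot [-0.      0.      0.0005]
```

Emit:
jog_arm(
  targets=[
    {"dx": 0,"dy": 0,"dz": 1,"rx": 0,"ry": 0,"rz": 0,"gripper": 0.35},
    {"dx": 0,"dy": 0,"dz": 1,"rx": 0,"ry": 0,"rz": 0,"gripper": 0.4},
    {"dx": 0,"dy": 0,"dz": 1,"rx": 0,"ry": 0,"rz": 0,"gripper": 0.44},
    {"dx": 0,"dy": 0,"dz": 1,"rx": 0,"ry": 0,"rz": 0,"gripper": 0.48},
    {"dx": 0,"dy": 0,"dz": 1,"rx": 0,"ry": 0,"rz": 0,"gripper": 0.6},
    {"dx": 0,"dy": 0,"dz": 1,"rx": 0,"ry": 0,"rz": 0,"gripper": 0.7},
    {"dx": 0,"dy": 0,"dz": 1,"rx": 0,"ry": 0,"rz": 0,"gripper": 0.7},
    {"dx": 0,"dy": 0,"dz": 1,"rx": 0,"ry": 0,"rz": 0,"gripper": 0.7},
  ],
  force=30,
)

```text
t: 4.1
eef_pos: [0.5341, -0.1057, 0.0305]
ee_rot: [3.142, 0.0, 3.016]
force: [-0.1, 0.4, 0.0]
width: 0.028
gripper_force: 0.0
```

Emit:
jog_arm(
  targets=[
    {"dx": 0,"dy": 0,"dz": -3,"rx": 0,"ry": 0,"rz": 0,"gripper": 0.7},
    {"dx": 0,"dy": 0,"dz": -10,"rx": 0,"ry": 0,"rz": 0,"gripper": 0.7},
    {"dx": 0,"dy": 0,"dz": -22,"rx": 0,"ry": 0,"rz": 0,"gripper": 0.7},
    {"dx": 0,"dy": 0,"dz": -36,"rx": 0,"ry": 0,"rz": 0,"gripper": 0.7},
    {"dx": 0,"dy": 0,"dz": -50,"rx": 0,"ry": 0,"rz": 0,"gripper": 0.7},
    {"dx": 0,"dy": 0,"dz": -57,"rx": 0,"ry": 0,"rz": 0,"gripper": 0.7},
    {"dx": 0,"dy": 0,"dz": -60,"rx": 0,"ry": 0,"rz": 0,"gripper": 0.7},
    {"dx": 0,"dy": 0,"dz": -60,"rx": 0,"ry": 0,"rz": 0,"gripper": 0.7},
  ],
)

```text
t: 4.77
eef_pos: [0.5345, -0.1057, 0.0913]
ee_rot: [3.141, 0.002, 3.016]
force: [-0.6, -0.1, 0.3]
width: 0.0262
gripper_force: 0.0
```

```bash
python3 -c "
from h import *
shot('top','top1');shot('side','side1')
delta([.5060,-.1957,.07],[180,0,174.3])
for n in('top1','side1'):
    P=blob(cloud(load(n)),(.4,.61),(-.245,-.147),(.024,.046)); print(n,len(P),rectfit(P,.172,.058))
"
```

```text
t 4.8667 pos [ 0.5337 -0.1057  0.09  ] rot [ 1.8000e+02 -3.0000e-02  1.7282e+02] F [-0.7  0.3  0.2] w 0.0261 0.0
d mm [ 16.2 -92.7  20. ] rot [ 0.0001 -0.0005 -0.0259]
top1 1372 (np.float64(0.47323735794525756), np.float64(-0.19229627935040466), np.float64(-5.871649045029464), array([ 0.4671, -0.1913]), (58.613426208496094, 100.43546295166016))
side1 1066 (np.float64(0.5008722405290977), np.float64(-0.1954364902213287), np.float64(-5.172539189503308), array([ 0.4958, -0.1946]), (65.12312316894531, 164.9931640625))
```

View pics/side1.png

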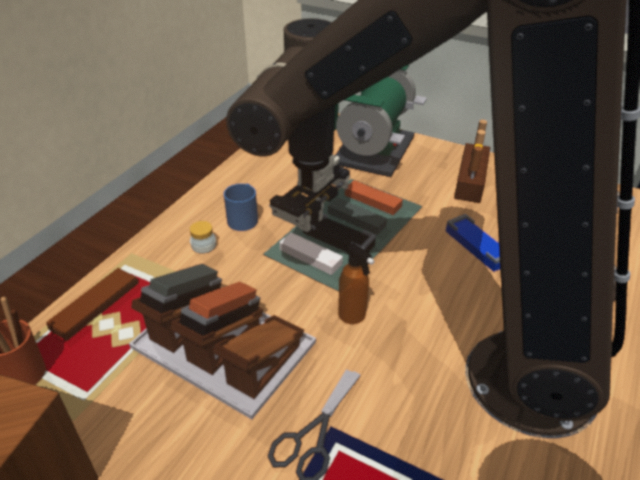

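The side view shows the white stone still on the mat at (315,252), with the gripper empty above it. The fingers closed to 26 mm without touching anything, so I'm checking where the fingers actually are.

```bash
python3 - <<'E'
from h import *
s=arm.get_state(); T=R.from_euler('xyz',s['ee_rot']); p=np.array(s['eef_pos'])
for n in('top1','side1'):
    d=load(n); K=np.array([[d['fx'],0,d['cx']],[0,d['fy'],d['cy']],[0,0,1.]])
    q=[p,p+T.apply([0,0,.022]),p+T.apply([0,.013,.022]),p+T.apply([0,-.013,.022])]
    uv=cv2.projectPoints(np.array(q),cv2.Rodrigues(d['view'][:3,:3])[0],d['view'][:3,3],K,np.array(d['distortion']))[0].reshape(-1,2)
    print(n,uv.round(1).tolist())
    w=cloud(d);P=w.reshape(-1,3);P=P[np.isfinite(P).all(1)]
    L=(P-p)@T.as_matrix()  # tool frame
    F=L[(abs(L[:,0])<.06)&(abs(L[:,1])<.12)&(L[:,2]<.045)&(L[:,2]>-.04)]
    for z0 in np.arange(-.04,.045,.01):
        G=F[(F[:,2]>=z0)&(F[:,2]<z0+.01)]
        if len(G): print(round(z0,3),len(G),np.percentile(G,[2,98],axis=0)[:,:2].round(3).tolist())
    if n=='top1': S=blob(w,(.44,.63),(-.16,-.06),(.024,.04));print('stone',len(S),rectfit(S,.15,.045))
d=load('top1')['frame'];e=load('side1')['frame']
a=cv2.resize(d[150:300,300:440],(420,450),interpolation=cv2.INTER_CUBIC);b=cv2.resize(e[160:285,250:355],(378,450),interpolation=cv2.INTER_CUBIC)
cv2.imwrite('pics/crop1.png',np.hstack([a,b])[...,::-1])
E
```

```text
top1 [[358.5, 217.8], [358.1, 220.1], [351.5, 219.4], [364.6, 220.9]]
-0.04 1 [[0.011, 0.016], [0.011, 0.016]]
-0.03 2 [[0.01, -0.014], [0.01, 0.014]]
stone 758 (np.float64(0.49599687595402125), np.float64(-0.10134708910353987), np.float64(-7.269938586997611), array([ 0.4943, -0.1013]), (44.92301940917969, 72.07815551757812))
side1 [[311.0, 229.4], [311.0, 236.9], [307.7, 239.8], [314.3, 233.9]]
-0.04 61 [[-0.002, -0.027], [0.012, 0.03]]
-0.03 64 [[-0.007, -0.029], [0.012, 0.031]]
-0.02 33 [[-0.009, -0.021], [0.01, 0.029]]
```

View pics/crop1.png

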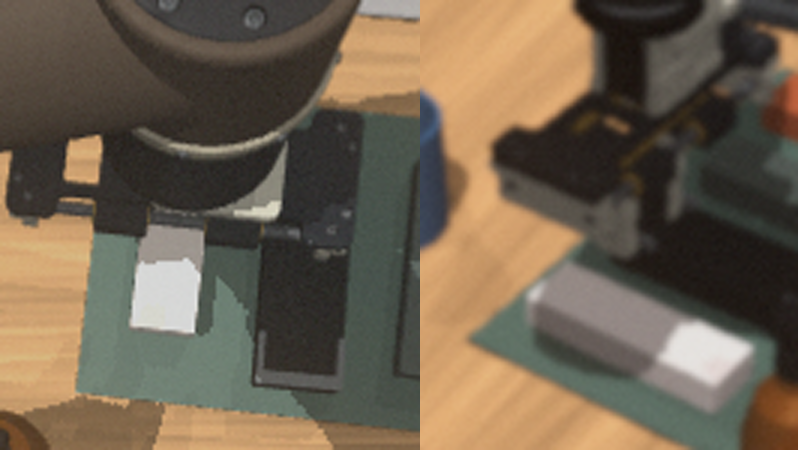

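The crops show the fingertips ending at about side pixel (308,232), well above the white stone, which hasn't moved. That puts the real tips higher than the reported pose implies, so I'm measuring the offset.

```bash
python3 - <<'E'
from h import *
s=arm.get_state(); T=R.from_euler('xyz',s['ee_rot']); p=np.array(s['eef_pos'])
w=cloud(load('side1'));L=(w-p)@T.as_matrix()
for v in range(196,242,3):
    print(v,[ (u,*(L[v,u]*1000).round(0).astype(int).tolist()) if np.isfinite(L[v,u]).all() else (u,None) for u in range(300,322,3)])
w=cloud(load('top1'));L=(w-p)@T.as_matrix()
m=(abs(L[...,0])<.06)&(abs(L[...,1])<.15)&(L[...,2]<-.0)&(L[...,2]>-.16)
print(np.histogram(L[m][:,2],bins=np.arange(-.16,.01,.01)))
E
```

```text
196 [(300, -12, 24, -101), (303, -5, 22, -103), (306, 0, 18, -103), (309, 22, 37, -123), (312, 25, 31, -121), (315, 25, 20, -115), (318, 8, -14, -87), (321, 16, -15, -90)]
199 [(300, -3, 36, -104), (303, 2, 31, -104), (306, 23, 49, -123), (309, 25, 41, -119), (312, 22, 27, -110), (315, 24, 19, -105), (318, 5, -19, -75), (321, 27, 1, -96)]
202 [(300, 18, 64, -122), (303, 22, 58, -120), (306, 23, 50, -116), (309, 24, 40, -111), (312, 24, 29, -104), (315, 29, 25, -104), (318, 36, 25, -107), (321, 38, 17, -103)]
205 [(300, 26, 74, -124), (303, 30, 70, -123), (306, 22, 49, -107), (309, 25, 42, -105), (312, 29, 36, -102), (315, 34, 33, -103), (318, 37, 27, -101), (321, 37, 15, -93)]
208 [(300, 30, 79, -122), (303, 35, 76, -121), (306, 20, 46, -97), (309, 28, 46, -100), (312, 37, 47, -105), (315, 37, 37, -99), (318, 39, 29, -95), (321, 39, 18, -88)]
211 [(300, 36, 87, -121), (303, 39, 81, -119), (306, 27, 55, -98), (309, 31, 50, -96), (312, 35, 45, -95), (315, 37, 37, -91), (318, 40, 30, -88), (321, 10, -24, -42)]
214 [(300, 40, 93, -120), (303, 37, 79, -109), (306, 31, 60, -95), (309, 28, 
[... 1359 characters left out ...]
 87), (312, -41, -61, 86), (315, -34, -64, 85), (318, -24, -62, 78), (321, -18, -67, 79)]
241 [(300, -38, -8, 58), (303, -31, -11, 57), (306, -25, -15, 57), (309, -20, -20, 57), (312, -35, -53, 87), (315, -27, -54, 84), (318, -21, -58, 84), (321, -15, -63, 84)]
(array([   0,    0,    0, 1497,  124,  390,  254,   28,    0,    0,    0,
          0,    1,    2,    0,    0]), array([-1.60000000e-01, -1.50000000e-01, -1.40000000e-01, -1.30000000e-01,
       -1.20000000e-01, -1.10000000e-01, -1.00000000e-01, -9.00000000e-02,
       -8.00000000e-02, -7.00000000e-02, -6.00000000e-02, -5.00000000e-02,
       -4.00000000e-02, -3.00000000e-02, -2.00000000e-02, -1.00000000e-02,
        1.38777878e-16]))
```

By depth, the fingertips sit about 15 mm behind the reported TCP instead of 22 mm ahead. The body's lower edge is also about 37 mm higher than expected, while the lateral position is right. The tips are therefore about 37 mm higher than the pose says. I'll go down again, lower and carefully, and find the exact offset by a soft touch.

Emit:
jog_arm(
  targets=[
    {"dx": 0,"dy": 0,"dz": 0,"rx": 0,"ry": 0,"rz": 0,"gripper": 0.3},
    {"dx": 0,"dy": 0,"dz": 0,"rx": 0,"ry": 0,"rz": 0,"gripper": 0.3},
    {"dx": 0,"dy": 0,"dz": 10,"rx": 0,"ry": 0,"rz": 0,"gripper": 0.3},
    {"dx": 0,"dy": 0,"dz": 25,"rx": 0,"ry": 0,"rz": 0,"gripper": 0.3},
    {"dx": 0,"dy": 0,"dz": 40,"rx": 0,"ry": 0,"rz": 0,"gripper": 0.3},
    {"dx": 0,"dy": 0,"dz": 50,"rx": 0,"ry": 0,"rz": 0,"gripper": 0.3},
    {"dx": 0,"dy": 0,"dz": 56,"rx": 0,"ry": 0,"rz": 0,"gripper": 0.3},
    {"dx": 0,"dy": 0,"dz": 60,"rx": 0,"ry": 0,"rz": 0,"gripper": 0.3},
  ],
)

```text
t: 5.53
eef_pos: [0.5336, -0.1059, 0.0292]
ee_rot: [-3.141, -0.002, 3.016]
force: [0.2, -0.5, 0.6]
width: 0.0613
gripper_force: 0.0
```

Emit:
jog_arm(
  targets=[
    {"dx": 0,"dy": 0,"dz": 3,"rx": 0,"ry": 0,"rz": 0,"gripper": 0.3},
    {"dx": 0,"dy": 0,"dz": 7,"rx": 0,"ry": 0,"rz": 0,"gripper": 0.3},
    {"dx": 0,"dy": 0,"dz": 11,"rx": 0,"ry": 0,"rz": 0,"gripper": 0.3},
    {"dx": 0,"dy": 0,"dz": 15,"rx": 0,"ry": 0,"rz": 0,"gripper": 0.3},
    {"dx": 0,"dy": 0,"dz": 18,"rx": 0,"ry": 0,"rz": 0,"gripper": 0.3},
    {"dx": 0,"dy": 0,"dz": 20,"rx": 0,"ry": 0,"rz": 0,"gripper": 0.3},
    {"dx": 0,"dy": 0,"dz": 22,"rx": 0,"ry": 0,"rz": 0,"gripper": 0.3},
    {"dx": 0,"dy": 0,"dz": 22,"rx": 0,"ry": 0,"rz": 0,"gripper": 0.3},
  ],
)

```text
t: 6.2
eef_pos: [0.5339, -0.1058, 0.0081]
ee_rot: [-3.142, -0.0, 3.016]
force: [-0.4, 0.2, -0.5]
width: 0.0612
gripper_force: 0.0
```

```bash
python3 - <<'E'
from h import *
shot('side','side2');delta([.5338,-.1061,-.0065],[180,0,172.8])
s=arm.get_state(); T=R.from_euler('xyz',s['ee_rot']); p=np.array(s['eef_pos'])
w=cloud(load('side2'));L=(w-p)@T.as_matrix()
for lo,hi in((-.05,-.03),(-.03,-.025),(-.025,-.02),(-.02,-.015),(-.015,-.01),(-.01,-.005)):
    m=(abs(L[...,0])<.014)&(abs(abs(L[...,1])-.04)<.015)&(L[...,2]>lo)&(L[...,2]<hi); G=L[m]; print(lo,m.sum(),(np.percentile(G[:,:2],[0,100],axis=0)*1000).round(0).tolist() if len(G) else '')
e=load('side2')['frame'];cv2.imwrite('pics/crop2.png',cv2.resize(e[180:300,240:380],None,fx=5,fy=5,interpolation=cv2.INTER_CUBIC)[...,::-1])
E
```

```text
t 6.25 pos [ 0.534  -0.1058  0.0083] rot [-1.8000e+02 -1.0000e-02  1.7283e+02] F [ 0.7  0.1 -0.3] w 0.0616 0.0
d mm [ 0.2 -0.4 14.8] rot [-0.0001 -0.0002  0.0005]
-0.05 88 [[-9.0, -48.0], [14.0, 49.0]]
-0.03 33 [[-10.0, -49.0], [11.0, 47.0]]
-0.025 35 [[-11.0, -46.0], [12.0, 48.0]]
-0.02 24 [[-10.0, -47.0], [10.0, 46.0]]
-0.015 7 [[-11.0, -50.0], [9.0, 44.0]]
-0.01 0
```

View pics/crop2.png

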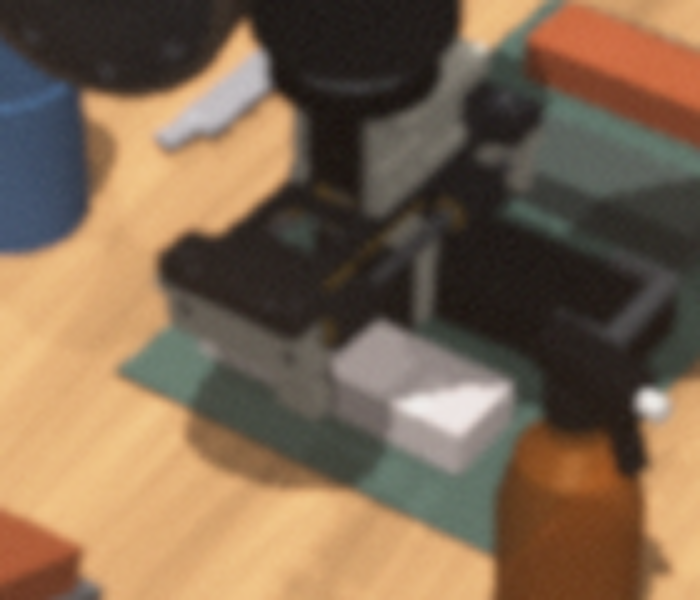

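The crop shows the fingers at (310,380) and (425,285) straddling the white stone, with the tips about 20 mm up. Continuing down slowly.

Emit:
jog_arm(
  targets=[
    {"dx": 0,"dy": 0,"dz": 2,"rx": 0,"ry": 0,"rz": 0,"gripper": 0.3},
    {"dx": 0,"dy": 0,"dz": 4,"rx": 0,"ry": 0,"rz": 0,"gripper": 0.3},
    {"dx": 0,"dy": 0,"dz": 6,"rx": 0,"ry": 0,"rz": 0,"gripper": 0.3},
    {"dx": 0,"dy": 0,"dz": 8,"rx": 0,"ry": 0,"rz": 0,"gripper": 0.3},
    {"dx": 0,"dy": 0,"dz": 10,"rx": 0,"ry": 0,"rz": 0,"gripper": 0.3},
    {"dx": 0,"dy": 0,"dz": 11,"rx": 0,"ry": 0,"rz": 0,"gripper": 0.3},
    {"dx": 0,"dy": 0,"dz": 12,"rx": 0,"ry": 0,"rz": 0,"gripper": 0.3},
    {"dx": 0,"dy": 0,"dz": 12,"rx": 0,"ry": 0,"rz": 0,"gripper": 0.3},
  ],
)

```text
t: 6.92
eef_pos: [0.5339, -0.1058, -0.0038]
ee_rot: [-3.142, -0.0, 3.016]
force: [0.2, 0.4, -0.3]
width: 0.0614
gripper_force: 0.0
```

Emit:
jog_arm(
  targets=[
    {"dx": 0,"dy": 0,"dz": 0.5,"rx": 0,"ry": 0,"rz": 0,"gripper": 0.3},
    {"dx": 0,"dy": 0,"dz": 1,"rx": 0,"ry": 0,"rz": 0,"gripper": 0.3},
    {"dx": 0,"dy": 0,"dz": 1.5,"rx": 0,"ry": 0,"rz": 0,"gripper": 0.3},
    {"dx": 0,"dy": 0,"dz": 2,"rx": 0,"ry": 0,"rz": 0,"gripper": 0.3},
    {"dx": 0,"dy": 0,"dz": 2.5,"rx": 0,"ry": 0,"rz": 0,"gripper": 0.3},
    {"dx": 0,"dy": 0,"dz": 3,"rx": 0,"ry": 0,"rz": 0,"gripper": 0.3},
    {"dx": 0,"dy": 0,"dz": 3,"rx": 0,"ry": 0,"rz": 0,"gripper": 0.3},
    {"dx": 0,"dy": 0,"dz": 3,"rx": 0,"ry": 0,"rz": 0,"gripper": 0.3},
  ],
)

```text
t: 7.58
eef_pos: [0.5341, -0.1058, -0.0066]
ee_rot: [-3.142, -0.0, 3.016]
force: [-0.5, 0.1, -0.1]
width: 0.0618
gripper_force: 0.0
```

Emit:
jog_arm(
  targets=[
    {"dx": 0,"dy": 0,"dz": 0.5,"rx": 0,"ry": 0,"rz": 0,"gripper": 0.3},
    {"dx": 0,"dy": 0,"dz": 1,"rx": 0,"ry": 0,"rz": 0,"gripper": 0.3},
    {"dx": 0,"dy": 0,"dz": 1.5,"rx": 0,"ry": 0,"rz": 0,"gripper": 0.3},
    {"dx": 0,"dy": 0,"dz": 2,"rx": 0,"ry": 0,"rz": 0,"gripper": 0.3},
    {"dx": 0,"dy": 0,"dz": 2,"rx": 0,"ry": 0,"rz": 0,"gripper": 0.3},
    {"dx": 0,"dy": 0,"dz": 2,"rx": 0,"ry": 0,"rz": 0,"gripper": 0.3},
    {"dx": 0,"dy": 0,"dz": 2,"rx": 0,"ry": 0,"rz": 0,"gripper": 0.3},
    {"dx": 0,"dy": 0,"dz": 2,"rx": 0,"ry": 0,"rz": 0,"gripper": 0.3},
  ],
)

```text
t: 8.25
eef_pos: [0.5341, -0.1058, -0.0078]
ee_rot: [-3.142, 0.0, 3.017]
force: [-3.1, 1.4, 8.5]
width: 0.0615
gripper_force: 4.5
```

Emit:
jog_arm(
  targets=[
    {"dx": 0,"dy": 0,"dz": 0.5,"rx": 0,"ry": 0,"rz": 0,"gripper": 0.3},
    {"dx": 0,"dy": 0,"dz": 1,"rx": 0,"ry": 0,"rz": 0,"gripper": 0.3},
    {"dx": 0,"dy": 0,"dz": 1.5,"rx": 0,"ry": 0,"rz": 0,"gripper": 0.3},
    {"dx": 0,"dy": 0,"dz": 2,"rx": 0,"ry": 0,"rz": 0,"gripper": 0.3},
    {"dx": 0,"dy": 0,"dz": 2,"rx": 0,"ry": 0,"rz": 0,"gripper": 0.3},
    {"dx": 0,"dy": 0,"dz": 2,"rx": 0,"ry": 0,"rz": 0,"gripper": 0.3},
    {"dx": 0,"dy": 0,"dz": 2,"rx": 0,"ry": 0,"rz": 0,"gripper": 0.3},
    {"dx": 0,"dy": 0,"dz": 2,"rx": 0,"ry": 0,"rz": 0,"gripper": 0.3},
  ],
)

```text
t: 8.92
eef_pos: [0.5342, -0.1058, -0.008]
ee_rot: [-3.141, 0.001, 3.017]
force: [-10.5, 4.3, 29.7]
width: 0.0611
gripper_force: 15.1
```

Contact with the mat (z = 4 mm) came at a reported TCP z of about -7.7 mm, so true tip height = TCP z + 11.7 mm when pointing down. Back off and grip.

Emit:
jog_arm(
  targets=[
    {"dx": 0,"dy": 0,"dz": -3,"rx": 0,"ry": 0,"rz": 0,"gripper": 0.3},
    {"dx": 0,"dy": 0,"dz": -7,"rx": 0,"ry": 0,"rz": 0,"gripper": 0.3},
    {"dx": 0,"dy": 0,"dz": -7,"rx": 0,"ry": 0,"rz": 0,"gripper": 0.42},
    {"dx": 0,"dy": 0,"dz": -7,"rx": 0,"ry": 0,"rz": 0,"gripper": 0.48},
    {"dx": 0,"dy": 0,"dz": -7,"rx": 0,"ry": 0,"rz": 0,"gripper": 0.6},
    {"dx": 0,"dy": 0,"dz": -7,"rx": 0,"ry": 0,"rz": 0,"gripper": 0.7},
    {"dx": 0,"dy": 0,"dz": -7,"rx": 0,"ry": 0,"rz": 0,"gripper": 0.7},
    {"dx": 0,"dy": 0,"dz": -7,"rx": 0,"ry": 0,"rz": 0,"gripper": 0.7},
  ],
  force=30,
)

```text
t: 9.58
eef_pos: [0.5338, -0.1059, -0.0039]
ee_rot: [-3.141, -0.001, 3.016]
force: [-0.1, -1.0, -0.7]
width: 0.0449
gripper_force: 30.0
```

Emit:
jog_arm(
  targets=[
    {"dx": 0,"dy": 0,"dz": -3,"rx": 0,"ry": 0,"rz": 0,"gripper": 0.7},
    {"dx": 0,"dy": 0,"dz": -10,"rx": 0,"ry": 0,"rz": 0,"gripper": 0.7},
    {"dx": 0,"dy": 0,"dz": -22,"rx": 0,"ry": 0,"rz": 0,"gripper": 0.7},
    {"dx": 0,"dy": 0,"dz": -36,"rx": 0,"ry": 0,"rz": 0,"gripper": 0.7},
    {"dx": 0,"dy": 0,"dz": -50,"rx": 0,"ry": 0,"rz": 0,"gripper": 0.7},
    {"dx": 0,"dy": 0,"dz": -57,"rx": 0,"ry": 0,"rz": 0,"gripper": 0.7},
    {"dx": 0,"dy": 0,"dz": -60,"rx": 0,"ry": 0,"rz": 0,"gripper": 0.7},
    {"dx": 0,"dy": 0,"dz": -60,"rx": 0,"ry": 0,"rz": 0,"gripper": 0.7},
  ],
)

```text
t: 10.25
eef_pos: [0.5343, -0.1056, 0.057]
ee_rot: [3.141, 0.001, 3.016]
force: [-0.1, 0.8, -4.6]
width: 0.045
gripper_force: 30.0
```

```bash
python3 - <<'E'
from h import *
delta([.5057,-.1957,.056],[180,0,174.3])
E
```

```text
t 10.25 pos [ 0.5343 -0.1056  0.057 ] rot [1.7997e+02 6.0000e-02 1.7282e+02] F [-0.1  0.8 -4.6] w 0.045 29.999218583106995
d mm [ 17.1 -92.9   1. ] rot [ 0.0005  0.0011 -0.0258]
```

Emit:
jog_arm(
  targets=[
    {"dx": 1,"dy": -6,"dz": 0,"rx": 0,"ry": 0,"rz": -0.005,"gripper": 0.7},
    {"dx": 4,"dy": -22,"dz": 0,"rx": 0,"ry": 0,"rz": -0.015,"gripper": 0.7},
    {"dx": 8,"dy": -44,"dz": 0,"rx": 0,"ry": 0,"rz": -0.02,"gripper": 0.7},
    {"dx": 12,"dy": -66,"dz": 0,"rx": 0,"ry": 0,"rz": -0.027,"gripper": 0.7},
    {"dx": 15,"dy": -82,"dz": 0,"rx": 0,"ry": 0,"rz": -0.027,"gripper": 0.7},
    {"dx": 17,"dy": -91,"dz": 0,"rx": 0,"ry": 0,"rz": -0.027,"gripper": 0.7},
    {"dx": 17,"dy": -93,"dz": 0,"rx": 0,"ry": 0,"rz": -0.027,"gripper": 0.7},
    {"dx": 17,"dy": -93,"dz": 0,"rx": 0,"ry": 0,"rz": -0.027,"gripper": 0.7},
  ],
)

```text
t: 10.92
eef_pos: [0.505, -0.1965, 0.0558]
ee_rot: [3.142, -0.001, 3.042]
force: [-0.2, 1.0, -4.5]
width: 0.0446
gripper_force: 30.0
```

```bash
python3 - <<'E'
from h import *
d=shot('top','top3');shot('side','side3')
delta([.5057,-.1957,.056],[180,0,174.4])
s=arm.get_state(); T=R.from_euler('xyz',[np.pi,0,np.radians(174.4)]); p=np.array([.5057,-.1957,0])
def rng(n,zr):
    w=cloud(load(n)); L=(w-p)@T.as_matrix()
    m=(abs(L[...,0])<.11)&(abs(L[...,1])<.04)&(w[...,2]>zr[0])&(w[...,2]<zr[1]);G=L[m][:,:2]*1000
    print(n,zr,len(G)); 
    for a in range(-100,101,10):
        g=G[(G[:,0]>=a)&(G[:,0]<a+10)]
        if len(g)>4: print(a,len(g),np.percentile(g,[3,97],axis=0).round(1).tolist(),end=' ')
    print()
rng('top3',(.022,.045));rng('top3',(.06,.105));rng('side3',(.06,.105));rng('side3',(.022,.045))
a=cv2.resize(d['frame'][170:300,350:450],(400,520),interpolation=cv2.INTER_CUBIC);b=cv2.resize(load('side3')['frame'][170:300,280:380],(400,520),interpolation=cv2.INTER_CUBIC)
cv2.imwrite('pics/crop3.png',np.hstack([a,b])[...,::-1])
E
```

```text
t 11.0167 pos [ 0.5056 -0.1957  0.0561] rot [ 1.8000e+02 -3.0000e-02  1.7437e+02] F [ 0.2 -0.4 -3.9] w 0.0447 29.999285638332367
d mm [-0.1 -0.   0.1] rot [ 0.     -0.0005 -0.0005]
top3 (0.022, 0.045) 350
20 16 [[25.1, 19.6], [29.8, 28.7]] 30 27 [[31.1, 19.0], [39.8, 29.0]] 40 27 [[40.2, 18.7], [49.7, 28.9]] 50 26 [[51.3, 19.7], [59.6, 29.2]] 60 28 [[60.2, 19.0], [69.4, 29.2]] 70 122 [[71.1, -27.8], [79.7, 28.8]] 80 104 [[80.4, -27.3], [86.1, 26.5]] 
top3 (0.06, 0.105) 696
10 11 [[13.9, -1.0], [15.6, 17.2]] 20 60 [[24.8, -20.0], [29.7, 16.8]] 30 127 [[30.7, -21.5], [39.8, 21.9]] 40 130 [[40.2, -22.4], [49.7, 22.0]] 50 132 [[50.4, -21.2], [59.7, 22.0]] 60 129 [[60.3, -21.6], [69.6, 22.0]] 70 101 [[70.2, -21.6], [75.4, 21.3]] 
side3 (0.06, 0.105) 784
-80 7 [[-76.1, 17.4], [-71.2, 22.9]] -70 13 [[-68.4, 17.2], [-60.7, 26.0]] -60 10 [[-59.3, 17.4], [-51.7, 24.8]] -50 10 [[-48.6, 18.9], [-41.2, 25.2]] -40 13 [[-38.8, 18.9], [-30.1, 23.3]] -30 9 [[-28.4, 18.3], [-21.2, 23.3]] -10 19 [[-9.7, 34.9], [-1.1, 37.6]] 0 73 [[0.8, -33.9], [9.8, 38.5]] 10 116 [[10.3, -36.4], [19.7, 37.4]] 20 76 [[2
[... 202 characters left out ...]
3.0]] 
side3 (0.022, 0.045) 1021
-90 47 [[-89.3, -10.9], [-80.5, 29.7]] -80 70 [[-79.9, -11.4], [-70.3, 29.6]] -70 58 [[-69.6, -15.6], [-60.2, 30.7]] -60 59 [[-59.5, -13.5], [-50.6, 28.7]] -50 52 [[-49.3, -11.2], [-40.2, 30.2]] -40 48 [[-39.5, -6.4], [-30.2, 29.5]] -30 49 [[-29.4, -7.0], [-20.5, 29.1]] -20 52 [[-19.4, -14.4], [-10.4, 28.4]] -10 53 [[-9.1, -12.2], [-0.9, 28.2]] 0 63 [[0.2, -14.6], [9.8, 30.3]] 10 60 [[10.3, -16.3], [19.7, 29.8]] 20 55 [[20.5, -14.3], [29.1, 28.2]] 30 61 [[30.2, -16.1], [39.9, 29.9]] 40 44 [[40.4, -16.6], [49.0, 27.0]] 50 55 [[50.5, -26.3], [59.7, 23.7]] 60 65 [[60.3, -29.1], [69.8, 23.9]] 70 47 [[70.2, -29.6], [79.7, 28.4]] 80 83 [[80.5, -26.7], [85.0, 25.2]]
```

View pics/crop3.png

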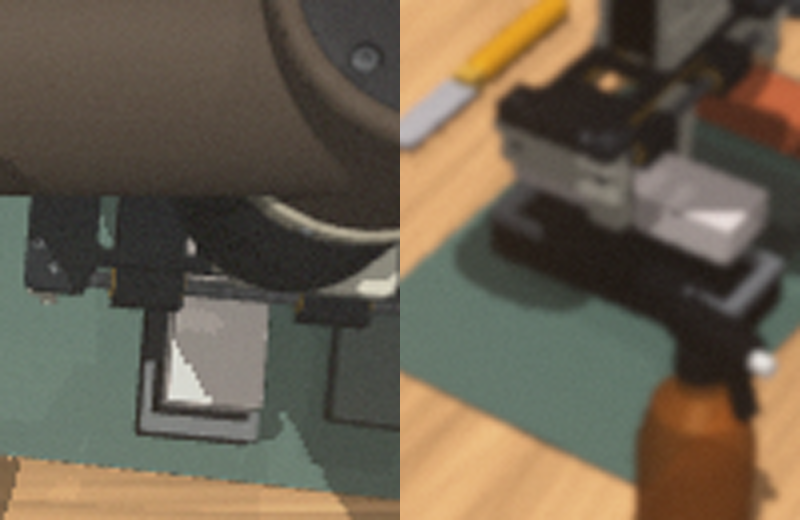

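The crop shows the stone's end inside the holder's ledges in the top view, and in the side view the stone hovering above the holder with its long axis aligned. By the numbers it is within about 0.5 mm of centre. Lowering 30 mm, then the last few mm gently.

Emit:
jog_arm(
  targets=[
    {"dx": 0,"dy": 0,"dz": 3,"rx": 0,"ry": 0,"rz": 0,"gripper": 0.7},
    {"dx": 0,"dy": 0,"dz": 9,"rx": 0,"ry": 0,"rz": 0,"gripper": 0.7},
    {"dx": 0,"dy": 0,"dz": 15,"rx": 0,"ry": 0,"rz": 0,"gripper": 0.7},
    {"dx": 0,"dy": 0,"dz": 19,"rx": 0,"ry": 0,"rz": 0,"gripper": 0.7},
    {"dx": 0,"dy": 0,"dz": 22,"rx": 0,"ry": 0,"rz": 0,"gripper": 0.7},
    {"dx": 0,"dy": 0,"dz": 24,"rx": 0,"ry": 0,"rz": 0,"gripper": 0.7},
    {"dx": 0,"dy": 0,"dz": 25,"rx": 0,"ry": 0,"rz": 0,"gripper": 0.7},
    {"dx": 0,"dy": 0,"dz": 25,"rx": 0,"ry": 0,"rz": 0,"gripper": 0.7},
  ],
)

```text
t: 11.68
eef_pos: [0.5055, -0.1959, 0.0312]
ee_rot: [-3.142, -0.0, 3.043]
force: [-0.6, 0.7, -4.1]
width: 0.0448
gripper_force: 30.0
```

Emit:
jog_arm(
  targets=[
    {"dx": 0,"dy": 0,"dz": 1,"rx": 0,"ry": 0,"rz": 0,"gripper": 0.7},
    {"dx": 0,"dy": 0,"dz": 2,"rx": 0,"ry": 0,"rz": 0,"gripper": 0.7},
    {"dx": 0,"dy": 0,"dz": 3,"rx": 0,"ry": 0,"rz": 0,"gripper": 0.7},
    {"dx": 0,"dy": 0,"dz": 4,"rx": 0,"ry": 0,"rz": 0,"gripper": 0.7},
    {"dx": 0,"dy": 0,"dz": 5,"rx": 0,"ry": 0,"rz": 0,"gripper": 0.7},
    {"dx": 0,"dy": 0,"dz": 5,"rx": 0,"ry": 0,"rz": 0,"gripper": 0.7},
    {"dx": 0,"dy": 0,"dz": 5,"rx": 0,"ry": 0,"rz": 0,"gripper": 0.7},
    {"dx": 0,"dy": 0,"dz": 5,"rx": 0,"ry": 0,"rz": 0,"gripper": 0.7},
  ],
)

```text
t: 12.35
eef_pos: [0.5056, -0.1959, 0.0265]
ee_rot: [-3.142, 0.0, 3.043]
force: [0.1, 0.4, -3.9]
width: 0.0448
gripper_force: 30.0
```

Emit:
jog_arm(
  targets=[
    {"dx": 0,"dy": 0,"dz": 1,"rx": 0,"ry": 0,"rz": 0,"gripper": 0.7},
    {"dx": 0,"dy": 0,"dz": 2,"rx": 0,"ry": 0,"rz": 0,"gripper": 0.7},
    {"dx": 0,"dy": 0,"dz": 3,"rx": 0,"ry": 0,"rz": 0,"gripper": 0.7},
    {"dx": 0,"dy": 0,"dz": 3.5,"rx": 0,"ry": 0,"rz": 0,"gripper": 0.7},
    {"dx": 0,"dy": 0,"dz": 4,"rx": 0,"ry": 0,"rz": 0,"gripper": 0.7},
    {"dx": 0,"dy": 0,"dz": 4.5,"rx": 0,"ry": 0,"rz": 0,"gripper": 0.7},
    {"dx": 0,"dy": 0,"dz": 4.5,"rx": 0,"ry": 0,"rz": 0,"gripper": 0.7},
    {"dx": 0,"dy": 0,"dz": 4.5,"rx": 0,"ry": 0,"rz": 0,"gripper": 0.7},
  ],
)

```text
t: 13.02
eef_pos: [0.5056, -0.1959, 0.0222]
ee_rot: [-3.142, 0.0, 3.043]
force: [-1.7, 0.8, 0.1]
width: 0.0447
gripper_force: 30.0
```

Emit:
jog_arm(
  targets=[
    {"dx": 0,"dy": 0,"dz": 0.3,"rx": 0,"ry": 0,"rz": 0,"gripper": 0.7},
    {"dx": 0,"dy": 0,"dz": 0.3,"rx": 0,"ry": 0,"rz": 0,"gripper": 0.47},
    {"dx": 0,"dy": 0,"dz": 0.3,"rx": 0,"ry": 0,"rz": 0,"gripper": 0.42},
    {"dx": 0,"dy": 0,"dz": 0,"rx": 0,"ry": 0,"rz": 0,"gripper": 0.35},
    {"dx": 0,"dy": 0,"dz": 0,"rx": 0,"ry": 0,"rz": 0,"gripper": 0.18},
    {"dx": 0,"dy": 0,"dz": 0,"rx": 0,"ry": 0,"rz": 0,"gripper": 0.18},
    {"dx": 0,"dy": 0,"dz": 0,"rx": 0,"ry": 0,"rz": 0,"gripper": 0.18},
    {"dx": 0,"dy": 0,"dz": 0,"rx": 0,"ry": 0,"rz": 0,"gripper": 0.18},
  ],
)

```text
t: 13.68
eef_pos: [0.5057, -0.1959, 0.022]
ee_rot: [-3.142, 0.0, 3.043]
force: [-0.4, -0.1, 0.6]
width: 0.0715
gripper_force: 0.0
```

```bash
python3 - <<'E'
from h import *
shot('side','side4');delta([.5057,-.1957,-.0038],[180,0,174.4])
w=cloud(load('side4'));T=R.from_euler('xyz',[np.pi,0,np.radians(174.4)]); p=np.array([.5057,-.1957,0]);L=(w-p)@T.as_matrix()
for a in(-70,-55,-40,30,45,60):
    m=(L[...,0]*1000>a)&(L[...,0]*1000<a+12)&(abs(L[...,1])<.018)&(w[...,2]>.04);print(a,m.sum(),np.median(w[m][:,2]).round(4))
m=(abs(L[...,0])<.09)&(abs(L[...,1])<.03)&(w[...,2]>.050)&(w[...,2]<.061);print((np.percentile(L[m]*1000,[1,99],axis=0)).round(1))
E
```

```text
t 13.7333 pos [ 0.5057 -0.1959  0.0219] rot [-180.      0.    174.37] F [-0.1  0.5  0.1] w 0.0719 0.0
d mm [-0.   0.2 25.7] rot [-0.      0.     -0.0004]
-70 0 nan
-55 7 0.4732
-40 21 0.1988
30 227 0.2019
45 351 0.3205
60 58 0.0561
[[  6.  -24.2 -60.3]
 [ 73.7  24.2 -50.4]]
  return _methods._mean(a, axis=axis, dtype=dtype,
  ret = ret.dtype.type(ret / rcount)
```

The stone top reads 56.1 mm, which is 4 + 52, so it's fully bedded. Now I go down around the holder and grip it.

Emit:
jog_arm(
  targets=[
    {"dx": 0,"dy": 0,"dz": 3,"rx": 0,"ry": 0,"rz": 0,"gripper": 0.18},
    {"dx": 0,"dy": 0,"dz": 8,"rx": 0,"ry": 0,"rz": 0,"gripper": 0.18},
    {"dx": 0,"dy": 0,"dz": 13,"rx": 0,"ry": 0,"rz": 0,"gripper": 0.18},
    {"dx": 0,"dy": 0,"dz": 18,"rx": 0,"ry": 0,"rz": 0,"gripper": 0.18},
    {"dx": 0,"dy": 0,"dz": 22,"rx": 0,"ry": 0,"rz": 0,"gripper": 0.18},
    {"dx": 0,"dy": 0,"dz": 24,"rx": 0,"ry": 0,"rz": 0,"gripper": 0.18},
    {"dx": 0,"dy": 0,"dz": 25,"rx": 0,"ry": 0,"rz": 0,"gripper": 0.18},
    {"dx": 0,"dy": 0,"dz": 25,"rx": 0,"ry": 0,"rz": 0,"gripper": 0.18},
  ],
)

```text
t: 14.4
eef_pos: [0.5054, -0.1959, -0.0034]
ee_rot: [-3.142, -0.001, 3.043]
force: [-0.3, -0.2, 0.6]
width: 0.0718
gripper_force: 0.0
```

Emit:
jog_arm(
  targets=[
    {"dx": 0,"dy": 0,"dz": 0,"rx": 0,"ry": 0,"rz": 0,"gripper": 0.26},
    {"dx": 0,"dy": 0,"dz": 0,"rx": 0,"ry": 0,"rz": 0,"gripper": 0.3},
    {"dx": 0,"dy": 0,"dz": 0,"rx": 0,"ry": 0,"rz": 0,"gripper": 0.33},
    {"dx": 0,"dy": 0,"dz": 0,"rx": 0,"ry": 0,"rz": 0,"gripper": 0.35},
    {"dx": 0,"dy": 0,"dz": 0,"rx": 0,"ry": 0,"rz": 0,"gripper": 0.5},
    {"dx": 0,"dy": 0,"dz": 0,"rx": 0,"ry": 0,"rz": 0,"gripper": 0.5},
    {"dx": 0,"dy": 0,"dz": 0,"rx": 0,"ry": 0,"rz": 0,"gripper": 0.5},
    {"dx": 0,"dy": 0,"dz": 0,"rx": 0,"ry": 0,"rz": 0,"gripper": 0.5},
  ],
  force=45,
)

```text
t: 15.07
eef_pos: [0.5057, -0.196, -0.0028]
ee_rot: [-3.142, 0.0, 3.043]
force: [0.3, -0.8, 2.8]
width: 0.0575
gripper_force: 45.0
```

Emit:
jog_arm(
  targets=[
    {"dx": 0,"dy": 0,"dz": -3,"rx": 0,"ry": 0,"rz": 0,"gripper": 0.5},
    {"dx": 0,"dy": 0,"dz": -10,"rx": 0,"ry": 0,"rz": 0,"gripper": 0.5},
    {"dx": 0,"dy": 0,"dz": -25,"rx": 0,"ry": 0,"rz": 0,"gripper": 0.5},
    {"dx": 0,"dy": 0,"dz": -45,"rx": 0,"ry": 0,"rz": 0,"gripper": 0.5},
    {"dx": 0,"dy": 0,"dz": -70,"rx": 0,"ry": 0,"rz": 0,"gripper": 0.5},
    {"dx": 0,"dy": 0,"dz": -95,"rx": 0,"ry": 0,"rz": 0,"gripper": 0.5},
    {"dx": 0,"dy": 0,"dz": -118,"rx": 0,"ry": 0,"rz": 0,"gripper": 0.5},
    {"dx": 0,"dy": 0,"dz": -135,"rx": 0,"ry": 0,"rz": 0,"gripper": 0.5},
  ],
)

```text
t: 15.73
eef_pos: [0.5053, -0.1957, 0.1339]
ee_rot: [3.141, 0.001, 3.043]
force: [1.4, -0.3, -7.1]
width: 0.0578
gripper_force: 45.0
```

Emit:
jog_arm(
  targets=[
    {"dx": 0,"dy": 0,"dz": -20,"rx": 0,"ry": 0,"rz": 0,"gripper": 0.5},
    {"dx": 0,"dy": 0,"dz": -40,"rx": 0,"ry": 0,"rz": 0,"gripper": 0.5},
    {"dx": 0,"dy": 0,"dz": -60,"rx": 0,"ry": 0,"rz": 0,"gripper": 0.5},
    {"dx": 0,"dy": 0,"dz": -80,"rx": 0,"ry": 0,"rz": 0,"gripper": 0.5},
    {"dx": 0,"dy": 0,"dz": -92,"rx": 0,"ry": 0,"rz": 0,"gripper": 0.5},
    {"dx": 0,"dy": 0,"dz": -100,"rx": 0,"ry": 0,"rz": 0,"gripper": 0.5},
    {"dx": 0,"dy": 0,"dz": -102,"rx": 0,"ry": 0,"rz": 0,"gripper": 0.5},
    {"dx": 0,"dy": 0,"dz": -102,"rx": 0,"ry": 0,"rz": 0,"gripper": 0.5},
  ],
)

```text
t: 16.4
eef_pos: [0.5052, -0.1956, 0.2337]
ee_rot: [3.141, -0.0, 3.043]
force: [-0.8, 0.3, -7.7]
width: 0.058
gripper_force: 45.0
```

```bash
python3 - <<'E'
from h import *
delta([.47,.15,.24],[180,0,-94.4])
E
```

```text
t 16.4 pos [ 0.5052 -0.1956  0.2337] rot [ 1.7997e+02 -3.0000e-02  1.7436e+02] F [-0.8  0.3 -7.7] w 0.058 44.996296763420105
d mm [ 69.  340.5  -6.1] rot [ 8.0000e-04  1.0000e-04 -1.5924e+00]
```

Emit:
jog_arm(
  targets=[
    {"dx": 2,"dy": 8,"dz": -1,"rx": 0,"ry": 0,"rz": -0.05,"gripper": 0.5},
    {"dx": 5,"dy": 26,"dz": -2,"rx": 0,"ry": 0,"rz": -0.15,"gripper": 0.5},
    {"dx": 10,"dy": 48,"dz": -3,"rx": 0,"ry": 0,"rz": -0.25,"gripper": 0.5},
    {"dx": 15,"dy": 72,"dz": -4,"rx": 0,"ry": 0,"rz": -0.36,"gripper": 0.5},
    {"dx": 20,"dy": 98,"dz": -5,"rx": 0,"ry": 0,"rz": -0.47,"gripper": 0.5},
    {"dx": 25,"dy": 124,"dz": -6,"rx": 0,"ry": 0,"rz": -0.58,"gripper": 0.5},
    {"dx": 30,"dy": 148,"dz": -6,"rx": 0,"ry": 0,"rz": -0.69,"gripper": 0.5},
    {"dx": 34,"dy": 168,"dz": -6,"rx": 0,"ry": 0,"rz": -0.78,"gripper": 0.5},
  ],
)

```text
t: 17.07
eef_pos: [0.487, -0.0239, 0.2385]
ee_rot: [3.14, -0.002, -2.454]
force: [0.0, 0.7, -7.7]
width: 0.0578
gripper_force: 45.0
```

```bash
python3 - <<'E'
from h import *
delta([.47,.15,.24],[180,0,-94.4])
E
```

```text
t 17.0667 pos [ 0.487  -0.0239  0.2385] rot [ 1.7991e+02 -1.1000e-01 -1.4060e+02] F [ 0.   0.7 -7.7] w 0.0578 44.99255955219269
d mm [-97.3 145.2  -1.4] rot [ 0.0022 -0.0012 -0.8063]
```

Emit:
jog_arm(
  targets=[
    {"dx": -15,"dy": 22,"dz": 0,"rx": 0,"ry": 0,"rz": -0.11,"gripper": 0.5},
    {"dx": -30,"dy": 46,"dz": 0,"rx": 0,"ry": 0,"rz": -0.22,"gripper": 0.5},
    {"dx": -46,"dy": 69,"dz": 0,"rx": 0,"ry": 0,"rz": -0.34,"gripper": 0.5},
    {"dx": -62,"dy": 93,"dz": 0,"rx": 0,"ry": 0,"rz": -0.46,"gripper": 0.5},
    {"dx": -76,"dy": 114,"dz": 0,"rx": 0,"ry": 0,"rz": -0.57,"gripper": 0.5},
    {"dx": -87,"dy": 130,"dz": 0,"rx": 0,"ry": 0,"rz": -0.68,"gripper": 0.5},
    {"dx": -94,"dy": 140,"dz": 0,"rx": 0,"ry": 0,"rz": -0.76,"gripper": 0.5},
    {"dx": -97,"dy": 145,"dz": 0,"rx": 0,"ry": 0,"rz": -0.8,"gripper": 0.5},
  ],
)

```text
t: 17.73
eef_pos: [0.4712, 0.1498, 0.2383]
ee_rot: [3.139, -0.001, -1.654]
force: [-0.0, -0.1, -7.2]
width: 0.0578
gripper_force: 45.0
```

```bash
python3 - <<'E'
from h import *
yaw=85.5; c=np.radians(yaw)
# seat frame: x up slope, y level, z normal ; tool: x=-seat x, y=seat y, z=-seat z
X=np.array([np.cos(c)*np.cos(np.radians(25)),np.sin(c)*np.cos(np.radians(25)),np.sin(np.radians(25))]); Y=np.array([-np.sin(c),np.cos(c),0]); Z=np.cross(X,Y)
print(Z); M=np.c_[-X,Y,-Z]; rpy=R.from_matrix(M).as_euler('xyz',degrees=True); print(rpy)
seat=np.array([.4632,.2167,.080])
delta(seat+Z*.10,rpy)
E
```

```text
[-0.03315825 -0.42131547  0.90630779]
[-180.    25.   -94.5]
t 17.7333 pos [0.4712 0.1498 0.2383] rot [ 1.7987e+02 -7.0000e-02 -9.4750e+01] F [-0.  -0.1 -7.2] w 0.0578 44.99560832977295
d mm [-23.9  13.2  67.7] rot [ 0.0013 -0.4375 -0.0047]
```

Emit:
jog_arm(
  targets=[
    {"dx": 0,"dy": 2,"dz": 0,"rx": 0,"ry": -0.04,"rz": 0,"gripper": 0.5},
    {"dx": -2,"dy": 4,"dz": 0,"rx": 0,"ry": -0.1,"rz": 0,"gripper": 0.5},
    {"dx": -6,"dy": 6,"dz": 0,"rx": 0,"ry": -0.18,"rz": 0,"gripper": 0.5},
    {"dx": -10,"dy": 8,"dz": 0,"rx": 0,"ry": -0.26,"rz": -0.002,"gripper": 0.5},
    {"dx": -14,"dy": 10,"dz": 0,"rx": 0,"ry": -0.34,"rz": -0.002,"gripper": 0.5},
    {"dx": -18,"dy": 12,"dz": 0,"rx": 0,"ry": -0.4,"rz": -0.002,"gripper": 0.5},
    {"dx": -22,"dy": 13,"dz": 0,"rx": 0,"ry": -0.436,"rz": -0.002,"gripper": 0.5},
    {"dx": -24,"dy": 13,"dz": 0,"rx": 0,"ry": -0.436,"rz": -0.002,"gripper": 0.5},
  ],
)

```text
t: 18.4
eef_pos: [0.4602, 0.1721, 0.2381]
ee_rot: [3.138, 0.436, -1.662]
force: [0.6, -0.4, -7.0]
width: 0.0578
gripper_force: 45.0
```

Emit:
jog_arm(
  targets=[
    {"dx": 0,"dy": 0,"dz": 0,"rx": 0,"ry": 0,"rz": 0,"gripper": 0.5},
    {"dx": 0,"dy": 0,"dz": 0,"rx": 0,"ry": 0,"rz": 0,"gripper": 0.5},
    {"dx": 0,"dy": 0,"dz": 0,"rx": 0,"ry": 0,"rz": 0,"gripper": 0.5},
    {"dx": 0,"dy": 0,"dz": 0,"rx": 0,"ry": 0,"rz": 0,"gripper": 0.5},
    {"dx": 0,"dy": 0,"dz": 0,"rx": 0,"ry": 0,"rz": 0,"gripper": 0.5},
    {"dx": 0,"dy": 0,"dz": 0,"rx": 0,"ry": 0,"rz": 0,"gripper": 0.5},
    {"dx": 0,"dy": 0,"dz": 0,"rx": 0,"ry": 0,"rz": 0,"gripper": 0.5},
    {"dx": 0,"dy": 0,"dz": 0,"rx": 0,"ry": 0,"rz": 0,"gripper": 0.5},
  ],
)

```text
t: 19.07
eef_pos: [0.4613, 0.1735, 0.24]
ee_rot: [-3.141, 0.436, -1.657]
force: [-0.0, 0.4, -6.1]
width: 0.0574
gripper_force: 45.0
```

```bash
python3 - <<'E'
from h import *
d=shot('top','top5');e=shot('side','side5')
delta([.4632,.2167,.18],[180,25,-94.5])
s=arm.get_state();p=np.array(s['eef_pos']);T=R.from_euler('xyz',s['ee_rot']).as_matrix()
for n in('top5','side5'):
    w=cloud(load(n));L=(w-p)@T*1000
    m=(abs(L[...,0])<110)&(abs(L[...,1])<40)&(L[...,2]>-70)&(L[...,2]<15)
    print(n,m.sum())
    for a in range(-100,101,20):
        g=L[m&(L[...,0]>=a)&(L[...,0]<a+20)]
        if len(g)>8: print(a,len(g),np.percentile(g,[3,97],axis=0).round(1).tolist())
cv2.imwrite('pics/crop5.png',np.hstack([cv2.resize(d['frame'][120:300,120:300],(400,400)),cv2.resize(e['frame'][170:400,120:350],(400,400))])[...,::-1])
E
```

```text
t 19.1667 pos [0.4613 0.1734 0.24  ] rot [-179.97   24.98  -94.97] F [-0.1  0.3 -7.1] w 0.0578 44.996615052223206
d mm [-13.9   1.9  72.6] rot [-0.004  -0.0004 -0.0075]
top5 93
40 19 [[49.6, 28.8, -42.8], [59.1, 31.1, -15.8]]
60 59 [[60.8, 25.0, -42.7], [79.5, 31.0, -12.3]]
80 15 [[80.3, 22.6, -41.9], [83.5, 31.0, -14.8]]
side5 2694
-100 694 [[-89.3, -27.1, -42.4], [-81.7, 29.1, -9.8]]
-80 574 [[-78.9, -21.1, -60.7], [-61.1, 29.6, -13.0]]
-60 292 [[-59.2, -18.1, -60.8], [-40.7, 29.8, -11.3]]
-40 298 [[-39.2, -17.9, -60.9], [-20.4, 29.9, -11.3]]
-20 467 [[-19.4, -36.3, -68.0], [-1.1, 39.0, -13.8]]
0 141 [[0.2, -34.0, -68.8], [18.0, 22.4, -42.5]]
20 40 [[20.6, -20.3, -60.9], [39.6, 13.0, -58.9]]
40 80 [[40.6, -18.9, -60.5], [58.7, 30.1, -9.6]]
60 92 [[60.2, 21.8, -43.2], [78.6, 30.3, -10.4]]
80 16 [[80.3, 22.4, -39.4], [84.7, 29.8, -9.5]]
```

View pics/crop5.png

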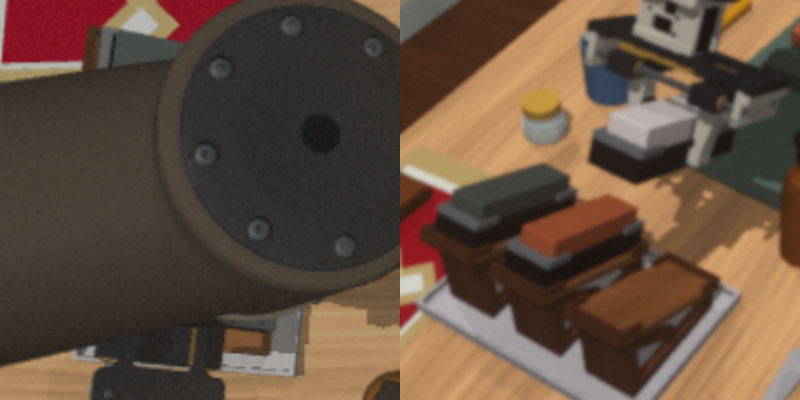

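The crop shows holder and stone held tilted at side-crop (650,140), above and to the right of the free cradle at (645,310), with nothing touched. By depth, the height offset runs along the tool axis. For alignment I compare the same edges of holder and cradle as seen by the same camera.

```bash
cat > edges.py <<'E'
from h import *
def edges(w,O,M,hz,xl,yl,tag):
    S=(w-O)@M*1000   # seat-like axes: x up slope, y level, z normal
    S=S[np.isfinite(S).all(-1)]
    S=S[(S[:,2]>hz[0])&(S[:,2]<hz[1])&(abs(S[:,0])<xl)&(abs(S[:,1])<yl)]
    print(tag,len(S))
    for nm,i,j,rngs,sg in(('up',0,1,range(-24,25,8),1),('lo',0,1,range(-24,25,8),-1),('+y',1,0,range(-84,85,12),1),('-y',1,0,range(-84,85,12),-1)):
        st=8 if j==1 else 12
        o=[]
        for a in rngs:
            g=S[(S[:,j]>=a)&(S[:,j]<a+st)][:,i]
            if len(g)>5: o.append((a,round(float((sg*g).max()),1),round(float(np.sort(sg*g)[-3]),1)))
        print(' ',nm,o)
E
python3 - <<'E'
from edges import *
c=np.radians(85.5);t=np.radians(25)
X=np.array([np.cos(c)*np.cos(t),np.sin(c)*np.cos(t),np.sin(t)]);Y=np.array([-np.sin(c),np.cos(c),0]);Z=np.cross(X,Y);M=np.c_[X,Y,Z]
seat=np.array([.4632,.2167,.080])
for n in('top0','side0'): 
    w=cloud(load(n)); edges(w,seat,M,(-4,13),115,55,n)
    S=(w-seat)@M; print('bed h',np.nanmedian(S[(abs(S[...,0])<.05)&(abs(S[...,1])<.02)&(abs(S[...,2])<.02)][:,2]))
s=arm.get_state();p=np.array(s['eef_pos']);T=R.from_euler('xyz',s['ee_rot']).as_matrix()
N=np.c_[-T[:,0],T[:,1],-T[:,2]]
O=p+N[:,2]*.0068
edges(cloud(load('side5')),O,N,(8,40),110,50,'held')
w=cloud(load('side5'));S=(w-O)@N; g=S[(abs(S[...,0])<.06)&(abs(S[...,1])<.015)&(abs(S[...,2]-.052)<.01)];print('stone top h',np.median(g[:,2]),len(g))
for xx in(-.05,-.03,.02,.05,.065):
    k=g[abs(g[:,0]-xx)<.01]; print(xx,len(k),np.median(k[:,2]) if len(k) else '')
E
```

```text
top0 3782
  up [(-24, 95.5, 95.0), (-16, 95.6, 94.3), (-8, 95.4, 94.9), (0, 95.7, 94.5), (8, 95.3, 94.8), (16, 95.7, 95.2), (24, 95.0, 94.5)]
  lo [(-24, 94.5, 93.5), (-16, 95.0, 94.6), (-8, 94.4, 93.2), (0, 94.8, 94.2), (8, 95.0, 93.0), (16, 93.6, 93.4), (24, 95.1, 94.5)]
  +y [(-84, 37.3, 37.1), (-72, 37.2, 37.2), (-60, 37.3, 36.5), (-48, 37.5, 37.3), (-36, 36.8, 36.5), (-24, 37.3, 36.2), (-12, 37.3, 37.3), (0, 36.7, 36.5), (12, 37.6, 37.3), (24, 37.2, 36.7), (36, 37.7, 37.5), (48, 37.7, 37.5), (60, 37.7, 37.4), (72, 38.0, 37.7), (84, 37.8, 37.7)]
  -y [(-84, 36.9, 35.7), (-72, 36.5, 35.5), (-60, 37.1, 36.3), (-48, 36.7, 35.9), (-36, 36.7, 35.9), (-24, 36.7, 35.9), (-12, 37.1, 36.5), (0, 37.2, 36.0), (12, 36.0, 35.5), (24, 36.7, 36.4), (36, 37.0, 36.5), (48, 36.9, 36.3), (60, 36.7, 36.1), (72, 36.2, 35.8), (84, 36.3, 35.9)]
bed h 0.0007613218077682199
side0 2412
  up [(-24, 98.8, 97.9), (-16, 98.6, 97.7), (-8, 98.9, 98.6), (0, 98.6, 97.7), (8, 97.8, 97.7), (16, 98.3, 97.9), (24, 97.8, 97.5)]
  lo [(-24, 93.2, 93.0), (-16, 95.6, 93.3), (-8, 98.6, 94.0), (0, 97.4, 93.0), (8, 93.2, 92
[... 902 characters left out ...]
, 84.8, 84.1)]
  +y [(-84, 30.7, 30.1), (-72, 30.5, 30.1), (-60, 30.3, 30.0), (-48, 30.6, 29.9), (-12, 48.2, 47.0), (0, 47.9, 47.5), (12, 46.9, 45.3), (24, 30.7, 30.0), (36, 30.2, 29.8), (48, 30.1, 30.1), (60, 30.3, 30.1), (72, 30.3, 30.2), (84, 30.5, 30.0)]
  -y [(-84, -18.6, -21.7), (-72, -21.6, -23.2), (-60, -26.7, -27.6), (-48, -28.6, -29.1), (-12, -20.5, -21.0), (0, 47.0, -20.6), (12, -20.9, -21.2), (24, -20.3, -21.2), (36, -20.0, -21.6), (48, -20.3, -21.0), (60, 29.5, 27.7), (72, 28.3, 27.1), (84, 29.2, 28.9)]
stone top h 0.053294863933498346 302
-0.05 2 0.05317301426180372
-0.03 25 0.05313858740523179
0.02 66 0.053434525097119864
0.05 75 0.0533114736176057
0.065 20 0.05324617471629495
```

Compared in the same camera, up-slope and height agree within about 0.5 mm. Next I hover 25 mm above the seat with the yaw corrected, and compare again.

```bash
python3 - <<'E'
from h import *
c=np.radians(85.6);t=np.radians(25)
Z=np.array([-np.cos(c)*np.sin(t),-np.sin(c)*np.sin(t),np.cos(t)])
seat=np.array([.4632,.2167,.080])
for h in(.06,.025,0): delta(seat+Z*(h-.0068),[180,25,-94.4])
E
```

```text
t 19.1667 pos [0.4613 0.1734 0.24  ] rot [-179.97   24.98  -94.97] F [-0.1  0.3 -7.1] w 0.0578 44.996615052223206
d mm [ 28.3   1.7 110.1] rot [-0.0047 -0.0004 -0.0091]
t 19.1667 pos [0.4613 0.1734 0.24  ] rot [-179.97   24.98  -94.97] F [-0.1  0.3 -7.1] w 0.0578 44.996615052223206
d mm [ 28.3   1.9 145.1] rot [-0.0047 -0.0004 -0.0091]
t 19.1667 pos [0.4613 0.1734 0.24  ] rot [-179.97   24.98  -94.97] F [-0.1  0.3 -7.1] w 0.0578 44.996615052223206
d mm [ 28.3   2.  170.1] rot [-0.0047 -0.0004 -0.0091]
```

Emit:
jog_arm(
  targets=[
    {"dx": 5,"dy": 1,"dz": 6,"rx": -0.005,"ry": 0,"rz": -0.009,"gripper": 0.5},
    {"dx": 13,"dy": 2,"dz": 20,"rx": -0.005,"ry": 0,"rz": -0.009,"gripper": 0.5},
    {"dx": 21,"dy": 2,"dz": 38,"rx": -0.005,"ry": 0,"rz": -0.009,"gripper": 0.5},
    {"dx": 26,"dy": 2,"dz": 58,"rx": -0.005,"ry": 0,"rz": -0.009,"gripper": 0.5},
    {"dx": 28,"dy": 2,"dz": 78,"rx": -0.005,"ry": 0,"rz": -0.009,"gripper": 0.5},
    {"dx": 28,"dy": 2,"dz": 96,"rx": -0.005,"ry": 0,"rz": -0.009,"gripper": 0.5},
    {"dx": 28,"dy": 2,"dz": 106,"rx": -0.005,"ry": 0,"rz": -0.009,"gripper": 0.5},
    {"dx": 28,"dy": 2,"dz": 110,"rx": -0.005,"ry": 0,"rz": -0.009,"gripper": 0.5},
  ],
)

```text
t: 19.83
eef_pos: [0.4604, 0.1946, 0.1265]
ee_rot: [3.138, 0.435, -1.649]
force: [0.0, -0.1, -6.3]
width: 0.0577
gripper_force: 45.0
```

Emit:
jog_arm(
  targets=[
    {"dx": 0,"dy": 0,"dz": 6,"rx": 0,"ry": 0,"rz": 0,"gripper": 0.5},
    {"dx": 0,"dy": 0,"dz": 14,"rx": 0,"ry": 0,"rz": 0,"gripper": 0.5},
    {"dx": 0,"dy": 0,"dz": 22,"rx": 0,"ry": 0,"rz": 0,"gripper": 0.5},
    {"dx": 0,"dy": 0,"dz": 29,"rx": 0,"ry": 0,"rz": 0,"gripper": 0.5},
    {"dx": 0,"dy": 0,"dz": 33,"rx": 0,"ry": 0,"rz": 0,"gripper": 0.5},
    {"dx": 0,"dy": 0,"dz": 35,"rx": 0,"ry": 0,"rz": 0,"gripper": 0.5},
    {"dx": 0,"dy": 0,"dz": 35,"rx": 0,"ry": 0,"rz": 0,"gripper": 0.5},
    {"dx": 0,"dy": 0,"dz": 35,"rx": 0,"ry": 0,"rz": 0,"gripper": 0.5},
  ],
)

```text
t: 20.5
eef_pos: [0.4625, 0.2093, 0.0968]
ee_rot: [3.141, 0.436, -1.647]
force: [-0.1, -0.3, -6.5]
width: 0.0581
gripper_force: 45.0
```

```bash
python3 - <<'E'
from edges import *
d=shot('top','top6');e=shot('side','side6')
c=np.radians(85.6);t=np.radians(25)
X=np.array([np.cos(c)*np.cos(t),np.sin(c)*np.cos(t),np.sin(t)]);Y=np.array([-np.sin(c),np.cos(c),0]);Z=np.cross(X,Y);M=np.c_[X,Y,Z]
seat=np.array([.4632,.2167,.080])
delta(seat-Z*.0068,[180,25,-94.4])
s=arm.get_state();p=np.array(s['eef_pos'])
print('O rel seat',((p+Z*.0068-seat)@M*1000).round(1))
for n in('top6','side6'):
    w=cloud(load(n))
    edges(w,seat,M,(-4,12),115,55,n+' cradle')
    edges(w,seat,M,(31,63),110,50,n+' held')
cv2.imwrite('pics/crop6.png',np.hstack([cv2.resize(d['frame'][180:300,120:280],(400,300)),cv2.resize(e['frame'][260:410,200:350],(400,400))[:300]])[...,::-1])
E
```

```text
t 20.6 pos [0.4626 0.2093 0.0971] rot [-179.98   24.99  -94.39] F [ 0.6  0.3 -6.8] w 0.0576 44.996652603149414
d mm [ 0.5  0.  25.4] rot [-0.0003 -0.0001  0.0001]
O rel seat [ 0.5 -0.  25.4]
top6 cradle 80
  up [(24, -59.8, -63.7)]
  lo [(24, 94.8, 94.2)]
  +y [(-84, 37.4, 36.5), (-72, 37.5, 37.3)]
  -y [(-84, -29.3, -29.8), (-72, -30.2, -30.7)]
top6 held 8
  up [(24, -75.7, -79.1)]
  lo [(24, 83.0, 81.2)]
  +y [(-84, 31.0, 30.8)]
  -y [(-84, -28.0, -30.3)]
side6 cradle 1430
  up [(-24, 98.0, 97.7), (-16, 98.2, 97.6), (-8, 98.9, 97.9), (0, 98.9, 97.8), (8, 98.7, 97.6), (16, 98.5, 98.0), (24, 98.7, 97.9)]
  lo [(-24, -47.7, -52.4), (-16, -47.5, -52.2), (-8, -48.9, -51.1), (0, 46.3, 33.3), (8, 95.4, 92.2), (16, 98.7, 97.0), (24, 99.0, 94.9)]
  +y [(-84, 36.0, 35.8), (-72, 36.3, 36.1), (-60, 36.1, 35.8), (-48, 37.9, 36.8), (-36, 36.6, 36.5), (-24, 36.5, 35.6), (-12, 36.9, 36.0), (0, 36.5, 36.1), (12, 36.7, 36.2), (24, 36.4, 36.1), (36, 36.5, 35.7), (48, 34.0, 33.9), (60, 35.0, 34.6), (72, 35.0, 34.8), (84, 36.7, 35.6)]
  -y [(-84, -10.8, -12.4), (-72, -15.4, -16.4), (-60, -14.7, -18.0),
[... 232 characters left out ...]
282
  up [(-24, 91.3, 90.5), (-16, 91.5, 90.2), (-8, 91.0, 90.8), (0, 90.5, 90.0), (8, 91.7, 90.8), (16, 91.0, 90.3), (24, 91.1, 90.1)]
  lo [(-24, -73.6, -74.4), (-16, -74.2, -74.5), (-8, -74.4, -74.9), (0, -72.9, -73.6), (8, -72.9, -73.1), (16, 5.3, 3.0), (24, 78.7, 76.3)]
  +y [(-72, 30.6, 30.0), (-60, 30.0, 29.8), (-12, 46.5, 45.8), (0, 46.8, 46.6), (12, 45.2, 44.0), (24, 30.7, 29.7), (36, 31.3, 30.0), (48, 30.3, 29.9), (60, 30.3, 30.0), (72, 30.7, 29.9), (84, 30.5, 28.8)]
  -y [(-72, -26.9, -27.7), (-60, -27.0, -28.0), (-12, -19.9, -20.8), (0, 47.5, 46.4), (12, 41.1, -21.0), (24, -20.6, -21.3), (36, -20.2, -21.0), (48, -20.7, -21.6), (60, 30.4, 27.7), (72, 30.2, 28.9), (84, 31.0, 29.7)]
```

View pics/crop6.png

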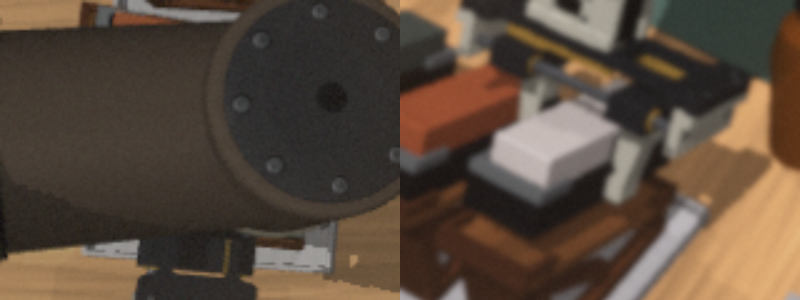

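The crop shows the held holder directly above the free cradle, parallel to it and clear of the red neighbour. Edge comparison puts it about 2 mm too far up-slope and about 2 mm too far in +y. Correcting that while lowering.

Emit:
jog_arm(
  targets=[
    {"dx": 1,"dy": -1,"dz": 0,"rx": 0,"ry": 0,"rz": 0,"gripper": 0.5},
    {"dx": 1.8,"dy": -1.8,"dz": 2,"rx": 0,"ry": 0,"rz": 0,"gripper": 0.5},
    {"dx": 1.8,"dy": -1.8,"dz": 5,"rx": 0,"ry": 0,"rz": 0,"gripper": 0.5},
    {"dx": 1.8,"dy": -1.8,"dz": 8,"rx": 0,"ry": 0,"rz": 0,"gripper": 0.5},
    {"dx": 1.8,"dy": -1.8,"dz": 11,"rx": 0,"ry": 0,"rz": 0,"gripper": 0.5},
    {"dx": 1.8,"dy": -1.8,"dz": 13,"rx": 0,"ry": 0,"rz": 0,"gripper": 0.5},
    {"dx": 1.8,"dy": -1.8,"dz": 14,"rx": 0,"ry": 0,"rz": 0,"gripper": 0.5},
    {"dx": 1.8,"dy": -1.8,"dz": 14,"rx": 0,"ry": 0,"rz": 0,"gripper": 0.5},
  ],
)

```text
t: 21.27
eef_pos: [0.4643, 0.2135, 0.0828]
ee_rot: [3.141, 0.436, -1.648]
force: [-0.2, 0.4, -7.2]
width: 0.0579
gripper_force: 45.0
```

Emit:
jog_arm(
  targets=[
    {"dx": 0,"dy": 0,"dz": 1,"rx": 0,"ry": 0,"rz": 0,"gripper": 0.5},
    {"dx": 0,"dy": 0,"dz": 2,"rx": 0,"ry": 0,"rz": 0,"gripper": 0.5},
    {"dx": 0,"dy": 0,"dz": 3,"rx": 0,"ry": 0,"rz": 0,"gripper": 0.5},
    {"dx": 0,"dy": 0,"dz": 4,"rx": 0,"ry": 0,"rz": 0,"gripper": 0.5},
    {"dx": 0,"dy": 0,"dz": 5,"rx": 0,"ry": 0,"rz": 0,"gripper": 0.5},
    {"dx": 0,"dy": 0,"dz": 5,"rx": 0,"ry": 0,"rz": 0,"gripper": 0.5},
    {"dx": 0,"dy": 0,"dz": 5,"rx": 0,"ry": 0,"rz": 0,"gripper": 0.5},
    {"dx": 0,"dy": 0,"dz": 5,"rx": 0,"ry": 0,"rz": 0,"gripper": 0.5},
  ],
)

```text
t: 21.93
eef_pos: [0.4647, 0.2155, 0.0787]
ee_rot: [3.141, 0.436, -1.648]
force: [-0.2, -0.5, -6.2]
width: 0.0575
gripper_force: 45.0
```

Emit:
jog_arm(
  targets=[
    {"dx": 0,"dy": 0,"dz": 1,"rx": 0,"ry": 0,"rz": 0,"gripper": 0.5},
    {"dx": 0,"dy": 0,"dz": 2,"rx": 0,"ry": 0,"rz": 0,"gripper": 0.5},
    {"dx": 0,"dy": 0,"dz": 3,"rx": 0,"ry": 0,"rz": 0,"gripper": 0.5},
    {"dx": 0,"dy": 0,"dz": 4,"rx": 0,"ry": 0,"rz": 0,"gripper": 0.5},
    {"dx": 0,"dy": 0,"dz": 4.5,"rx": 0,"ry": 0,"rz": 0,"gripper": 0.5},
    {"dx": 0,"dy": 0,"dz": 4.5,"rx": 0,"ry": 0,"rz": 0,"gripper": 0.5},
    {"dx": 0,"dy": 0,"dz": 4.5,"rx": 0,"ry": 0,"rz": 0,"gripper": 0.5},
    {"dx": 0,"dy": 0,"dz": 4.5,"rx": 0,"ry": 0,"rz": 0,"gripper": 0.5},
  ],
)

```text
t: 22.6
eef_pos: [0.4648, 0.2174, 0.0746]
ee_rot: [3.141, 0.436, -1.648]
force: [-1.1, 0.2, -7.1]
width: 0.0578
gripper_force: 45.0
```

Emit:
jog_arm(
  targets=[
    {"dx": 0,"dy": 0,"dz": 0.5,"rx": 0,"ry": 0,"rz": 0,"gripper": 0.5},
    {"dx": 0,"dy": 0,"dz": 1,"rx": 0,"ry": 0,"rz": 0,"gripper": 0.5},
    {"dx": 0,"dy": 0,"dz": 1.5,"rx": 0,"ry": 0,"rz": 0,"gripper": 0.5},
    {"dx": 0,"dy": 0,"dz": 1.5,"rx": 0,"ry": 0,"rz": 0,"gripper": 0.5},
    {"dx": 0,"dy": 0,"dz": 1.5,"rx": 0,"ry": 0,"rz": 0,"gripper": 0.5},
    {"dx": 0,"dy": 0,"dz": 1.5,"rx": 0,"ry": 0,"rz": 0,"gripper": 0.5},
    {"dx": 0,"dy": 0,"dz": 1.5,"rx": 0,"ry": 0,"rz": 0,"gripper": 0.5},
    {"dx": 0,"dy": 0,"dz": 1.5,"rx": 0,"ry": 0,"rz": 0,"gripper": 0.5},
  ],
)

```text
t: 23.27
eef_pos: [0.4649, 0.218, 0.0733]
ee_rot: [3.141, 0.436, -1.648]
force: [0.5, -0.3, -6.3]
width: 0.0575
gripper_force: 45.0
```

```bash
python3 - <<'E'
from edges import *
e=shot('side','side7')
c=np.radians(85.6);t=np.radians(25)
X=np.array([np.cos(c)*np.cos(t),np.sin(c)*np.cos(t),np.sin(t)]);Y=np.array([-np.sin(c),np.cos(c),0]);Z=np.cross(X,Y);M=np.c_[X,Y,Z]
seat=np.array([.4632,.2167,.080])
delta(seat-Z*.0068,[180,25,-94.4])
w=cloud(e);S=(w-seat)@M*1000
for xx in(20,35,50,65):
    g=S[(abs(S[...,0]-xx)<8)&(abs(S[...,1])<15)&(abs(S[...,2]-52)<20)]; print(xx,len(g),np.median(g[:,2]))
edges(w,seat,M,(14,38),110,50,'held')
E
```

```text
t 23.3167 pos [0.4649 0.218  0.0733] rot [179.98  24.98 -94.41] F [ 0.  0. -6.] w 0.0578 44.996400475502014
d mm [-1.5  1.6  0.1] rot [ 0.0002 -0.0003 -0.0001]
20 62 53.63266972586061
35 71 53.41251581351191
50 70 53.58800645953337
65 113 52.64185454679229
held 976
  up [(-24, 89.1, 88.0), (-16, 89.6, 88.4), (-8, 90.1, 88.5), (0, 89.6, 88.5), (8, 88.7, 88.4), (16, 89.7, 88.9), (24, 88.4, 87.9)]
  lo [(-24, -70.3, -72.3), (-16, -72.4, -73.1), (-8, -70.9, -72.0), (0, -69.7, -72.6), (8, -71.6, -73.0), (16, 5.5, 2.5), (24, 71.7, 70.5)]
  +y [(-72, 28.3, 27.9), (-60, 29.8, 29.3), (-12, 45.2, 44.4), (0, 45.4, 44.7), (12, 36.5, 29.3), (24, 28.9, 28.0), (36, 28.4, 27.6), (48, 29.4, 28.4), (60, 28.1, 27.7), (72, 27.9, 27.0), (84, 27.3, 26.6)]
  -y [(-72, -25.0, -26.5), (-60, -26.2, -26.5), (-12, -19.7, -20.0), (0, 46.6, 46.2), (12, -18.4, -19.8), (24, -19.3, -19.5), (36, -18.5, -19.5), (48, -19.2, -20.1), (60, 31.6, 29.2), (72, 33.5, 31.8), (84, 32.3, 31.7)]
```

Emit:
jog_arm(
  targets=[
    {"dx": 0,"dy": 0,"dz": 0.3,"rx": 0,"ry": 0,"rz": 0,"gripper": 0.5},
    {"dx": 0,"dy": 0,"dz": 0.6,"rx": 0,"ry": 0,"rz": 0,"gripper": 0.5},
    {"dx": 0,"dy": 0,"dz": 0.9,"rx": 0,"ry": 0,"rz": 0,"gripper": 0.5},
    {"dx": 0,"dy": 0,"dz": 1.2,"rx": 0,"ry": 0,"rz": 0,"gripper": 0.5},
    {"dx": 0,"dy": 0,"dz": 1.2,"rx": 0,"ry": 0,"rz": 0,"gripper": 0.5},
    {"dx": 0,"dy": 0,"dz": 1.2,"rx": 0,"ry": 0,"rz": 0,"gripper": 0.5},
    {"dx": 0,"dy": 0,"dz": 1.2,"rx": 0,"ry": 0,"rz": 0,"gripper": 0.5},
    {"dx": 0,"dy": 0,"dz": 1.2,"rx": 0,"ry": 0,"rz": 0,"gripper": 0.5},
  ],
)

```text
t: 23.98
eef_pos: [0.4649, 0.2181, 0.0733]
ee_rot: [-3.141, 0.436, -1.647]
force: [-5.7, -5.6, 8.4]
width: 0.0577
gripper_force: 45.0
```

Contact is felt at exactly the expected height, so it's home. Release, then retreat along the tool axis.

Emit:
jog_arm(
  targets=[
    {"dx": 0,"dy": 0,"dz": -0.8,"rx": 0,"ry": 0,"rz": 0,"gripper": 0.34},
    {"dx": 0,"dy": 0,"dz": -0.8,"rx": 0,"ry": 0,"rz": 0,"gripper": 0.33},
    {"dx": 0,"dy": 0,"dz": -0.8,"rx": 0,"ry": 0,"rz": 0,"gripper": 0.31},
    {"dx": 0,"dy": 0,"dz": -0.8,"rx": 0,"ry": 0,"rz": 0,"gripper": 0.28},
    {"dx": 0,"dy": 0,"dz": -0.8,"rx": 0,"ry": 0,"rz": 0,"gripper": 0.24},
    {"dx": 0,"dy": 0,"dz": -0.8,"rx": 0,"ry": 0,"rz": 0,"gripper": 0.2},
    {"dx": 0,"dy": 0,"dz": -0.8,"rx": 0,"ry": 0,"rz": 0,"gripper": 0.2},
    {"dx": 0,"dy": 0,"dz": -0.8,"rx": 0,"ry": 0,"rz": 0,"gripper": 0.2},
  ],
)

```text
t: 24.65
eef_pos: [0.465, 0.2183, 0.073]
ee_rot: [3.142, 0.436, -1.648]
force: [-0.4, 0.7, 0.3]
width: 0.07
gripper_force: 0.0
```

Emit:
jog_arm(
  targets=[
    {"dx": 0,"dy": 0,"dz": -3,"rx": 0,"ry": 0,"rz": 0,"gripper": 0.2},
    {"dx": 0,"dy": 0,"dz": -10,"rx": 0,"ry": 0,"rz": 0,"gripper": 0.2},
    {"dx": 0,"dy": 0,"dz": -22,"rx": 0,"ry": 0,"rz": 0,"gripper": 0.2},
    {"dx": 0,"dy": 0,"dz": -40,"rx": 0,"ry": 0,"rz": 0,"gripper": 0.2},
    {"dx": 0,"dy": 0,"dz": -60,"rx": 0,"ry": 0,"rz": 0,"gripper": 0.2},
    {"dx": 0,"dy": 0,"dz": -85,"rx": 0,"ry": 0,"rz": 0,"gripper": 0.2},
    {"dx": 0,"dy": 0,"dz": -110,"rx": 0,"ry": 0,"rz": 0,"gripper": 0.2},
    {"dx": 0,"dy": 0,"dz": -135,"rx": 0,"ry": 0,"rz": 0,"gripper": 0.2},
  ],
)

```text
t: 25.32
eef_pos: [0.4603, 0.1602, 0.1975]
ee_rot: [-3.141, 0.436, -1.647]
force: [0.3, 0.4, 0.3]
width: 0.0696
gripper_force: 0.0
```

Emit:
jog_arm(
  targets=[
    {"dx": 15,"dy": 0,"dz": -20,"rx": 0,"ry": 0,"rz": 0,"gripper": 0.2},
    {"dx": 35,"dy": 0,"dz": -35,"rx": 0,"ry": 0,"rz": 0,"gripper": 0.2},
    {"dx": 60,"dy": 0,"dz": -45,"rx": 0,"ry": 0,"rz": 0,"gripper": 0.2},
    {"dx": 85,"dy": 0,"dz": -45,"rx": 0,"ry": 0,"rz": 0,"gripper": 0.2},
    {"dx": 110,"dy": 0,"dz": -45,"rx": 0,"ry": 0,"rz": 0,"gripper": 0.2},
    {"dx": 130,"dy": 0,"dz": -45,"rx": 0,"ry": 0,"rz": 0,"gripper": 0.2},
    {"dx": 140,"dy": 0,"dz": -45,"rx": 0,"ry": 0,"rz": 0,"gripper": 0.2},
    {"dx": 140,"dy": 0,"dz": -45,"rx": 0,"ry": 0,"rz": 0,"gripper": 0.2},
  ],
)

```text
t: 25.98
eef_pos: [0.4488, 0.0141, 0.1768]
ee_rot: [3.14, 0.435, -1.651]
force: [0.2, 0.9, 0.1]
width: 0.0698
gripper_force: 0.0
```

```bash
python3 - <<'E'
from edges import *
d=shot('top','top8');e=shot('side','side8')
c=np.radians(85.6);t=np.radians(25)
X=np.array([np.cos(c)*np.cos(t),np.sin(c)*np.cos(t),np.sin(t)]);Y=np.array([-np.sin(c),np.cos(c),0]);Z=np.cross(X,Y);M=np.c_[X,Y,Z]
seat=np.array([.4632,.2167,.080])
print(arm.get_state()['eef_pos'],arm.get_state()['t'])
for n in('side8','top8'):
    w=cloud(load(n));S=(w-seat)@M*1000
    for y0 in(0,):
      for xx in(-65,-40,0,40,65):
        g=S[(abs(S[...,0]-xx)<8)&(abs(S[...,1])<15)&(abs(S[...,2]-52)<20)]; print(n,xx,len(g),np.median(g[:,2]) if len(g) else '')
    for yy in(-15,15):
        g=S[(abs(S[...,0])<60)&(abs(S[...,1]-yy)<5)&(abs(S[...,2]-52)<20)];print('y',yy,len(g),np.median(g[:,2]) if len(g) else '')
    edges(w,seat,M,(14,38),110,50,n)
cv2.imwrite('pics/crop8.png',np.hstack([cv2.resize(d['frame'][100:320,120:340],(390,390)),cv2.resize(e['frame'][240:410,120:330],(400,390))])[...,::-1])
E
```

```text
[0.44948151 0.01564365 0.17763284] 26.0833
side8 -65 54 53.69929876605936
side8 -40 58 53.285775173440385
side8 0 62 53.47600221400198
side8 40 67 53.491485085777214
side8 65 132 52.50386348214343
y -15 159 53.616736833151116
y 15 276 52.69844377619813
side8 1126
  up [(-24, 89.7, 88.9), (-16, 90.2, 88.4), (-8, 88.9, 87.8), (0, 89.6, 88.6), (8, 89.7, 88.7), (16, 89.3, 88.6), (24, 88.5, 87.2)]
  lo [(-24, -70.5, -72.1), (-16, -70.4, -72.6), (-8, -71.5, -72.3), (0, -70.6, -72.3), (8, -72.5, -73.0), (16, 85.4, 83.5), (24, 86.0, 84.6)]
  +y [(-84, 28.2, 28.0), (-72, 28.6, 28.4), (-60, 28.8, 28.5), (-48, 28.3, 28.0), (-36, 28.3, 28.0), (-24, 28.7, 27.9), (-12, 28.5, 28.3), (0, 28.5, 28.3), (12, 29.8, 28.2), (24, 28.5, 27.9), (36, 28.5, 28.2), (48, 28.6, 27.7), (60, 28.1, 27.4), (72, 28.0, 27.0), (84, 26.6, 26.0)]
  -y [(-84, -18.6, -20.0), (-72, -19.6, -20.8), (-60, -18.6, -19.3), (-48, -18.4, -18.8), (-36, -19.1, -19.3), (-24, -18.5, -19.8), (-12, -19.1, -19.5), (0, -19.3, -20.0), (12, -18.7, -19.1), (24, -19.2, -19.5), (36, -19.0, -19.5), (48, -18.5, -19.6), (60, 32.3, 29.3), (72, 32.9, 32.2), (84, 33.1, 31.7)]
top8 -65 0 
top8 -40 0 
top8 0 0 
top8 40 0 
top8 65 0 
y -15 0 
y 15 0 
top8 0
  up []
  lo []
  +y []
  -y []
```

View pics/crop8.png

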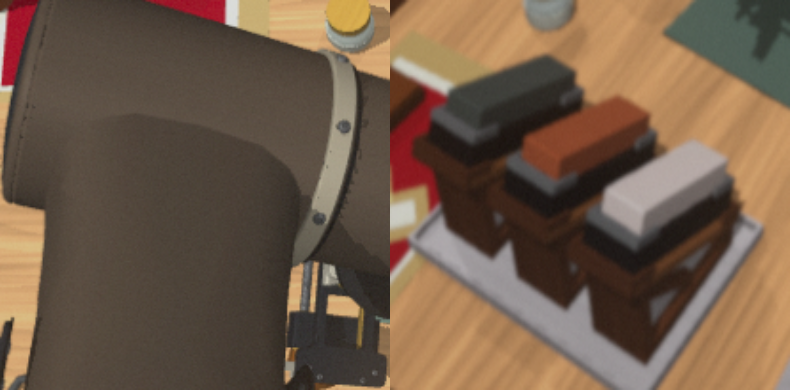

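The side crop shows the white stone and holder seated at (665,200), matching its neighbours. The stone-top height is uniform at 53.5 mm (52 plus the 1.4 mm camera bias measured on the bed), so it's fully home. I'll lift the gripper clear of the sprayer and do a final check.

Emit:
jog_arm(
  targets=[
    {"dx": -2,"dy": 0,"dz": -10,"rx": 0,"ry": 0,"rz": 0,"gripper": 0.2},
    {"dx": -6,"dy": 0,"dz": -25,"rx": 0,"ry": 0,"rz": 0,"gripper": 0.2},
    {"dx": -10,"dy": 0,"dz": -40,"rx": 0,"ry": 0,"rz": 0,"gripper": 0.2},
    {"dx": -15,"dy": 0,"dz": -55,"rx": 0,"ry": 0,"rz": 0,"gripper": 0.2},
    {"dx": -20,"dy": 0,"dz": -65,"rx": 0,"ry": 0,"rz": 0,"gripper": 0.2},
    {"dx": -20,"dy": 0,"dz": -70,"rx": 0,"ry": 0,"rz": 0,"gripper": 0.2},
    {"dx": -20,"dy": 0,"dz": -70,"rx": 0,"ry": 0,"rz": 0,"gripper": 0.2},
    {"dx": -20,"dy": 0,"dz": -70,"rx": 0,"ry": 0,"rz": 0,"gripper": 0.2},
  ],
)

```text
t: 26.75
eef_pos: [0.4483, 0.0049, 0.2488]
ee_rot: [3.141, 0.436, -1.647]
force: [0.7, -0.0, 0.5]
width: 0.07
gripper_force: 0.0
```

```bash
python3 - <<'E'
from h import *
e=shot('side','side9');a=cloud(load('side0'));b=cloud(e)
for n,(u,v) in dict(sprayer=(353,300),nozzle=(357,255),knife=(300,188),mug=(240,205),tin=(202,238),medium=(375,195),coarse=(357,214),red_m=(225,298),grey_m=(180,280),shears=(325,425)).items():
    print(n,a[v,u].round(3),b[v,u].round(3))
print(arm.get_state()['eef_pos'],arm.get_state()['force'])
E
```

```text
sprayer [0.36  0.037 0.076] [0.36  0.036 0.075]
nozzle [0.365 0.02  0.182] [0.365 0.021 0.182]
knife [ 0.683 -0.319  0.022] [ 0.686 -0.324  0.019]
mug [ 0.736 -0.12   0.078] [ 0.735 -0.118  0.079]
tin [ 0.767 -0.003  0.047] [ 0.767 -0.002  0.048]
medium [ 0.492 -0.378  0.028] [ 0.49  -0.373  0.032]
coarse [ 0.497 -0.279  0.031] [ 0.495 -0.274  0.034]
red_m [0.552 0.199 0.133] [0.552 0.198 0.133]
grey_m [0.654 0.203 0.137] [0.652 0.205 0.14 ]
shears [0.297 0.278 0.009] [0.296 0.28  0.013]
[0.44807278 0.00482728 0.24831232] [ 0.32324601  0.54047783 -0.42415314]
```

Nothing else has moved, so I'm handing in.

```bash
python3 -c "
from station import arm
print(arm.job_done())"
```

```text
the job is handed in; nothing more can be done
None
```

The white stone is bedded in the black holder and the two are seated fully home in the free cradle; at a dozen camera spot checks nothing else had moved, and the job was handed in at about 27 s of the 64 s.

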